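Free the locked battery pack of the bench power box and put it on charge

ROBOT

A 6-joint arm with a two-finger parallel gripper is mounted at the origin on a cart in front of the work surface, level with it; the furniture and walls round the work are solid. World frame = base frame: x ahead of the robot, y to its left, z up, the work surface at z = 0. Lengths are in m, angles in rad, forces in N, time in s.
With the tool pointing down it reaches from about 0.35 to 0.775 m from the base axis. Payload 5.5 kg.
Tool frame: the origin (TCP) lies at the very end of the fingers, on their centre line; the grasp point (between the pads) lies 19 mm behind it (env.grip_depth is the distance from the TCP to the grasp point, in m); z points along the fingers, y is the direction in which the jaws open and shut (so a half turn about z gives the same grasp; the last joint's range is limited). The gripper opens to 85 mm and grips with 20 to 120 N. Pads are 22 mm wide; open, the fingers measure 114 mm over their backs; the gripper's body (76 mm by 85 mm) begins 54 mm behind the grasp point. The pads swing forward as they close: fully open they stand 13 mm farther back than shut.
Start: joints at [1, 0.313, 0.046, 1.304, 0, 1.431], TCP at [0.24, 0.522, 0.231] pointing down, gripper open.
Joint ranges: [-2.76, 2.76], [-0.86, 1.69], [-1.03, 1.26], [-2.2, 2.34], [-1.47, 1.5], [-3.14, 3.14]. Speed limits (rad/s): [2.57, 2.57, 3.14, 3.14, 3.14, 3.14].

INTERFACE

Orientations are given as a unit quaternion [w, x, y, z].
In Python, from workcell import env gives the robot as it stands.
- The arm moves only by the tool step_arm, never from a script. Its argument "series" is a list of rows, each a list of 3 entries, a list of its own where there are three numbers: the shift along the world's x, y, z in cm, then the turn about the world's z in rad, then the closure in counts, from 0 (fully open) to 255 (shut). A call has 1 to 5 rows; each row is the pose to reach, as a shift and turn from the pose measured when the call began; what a row does not reach only later rows make up. A row lasts 1/8 s, in which the tool goes at most 62.5 mm and 10.7 degrees, less where a joint would pass 70% of its speed; a pose out of reach is approached as far as the arm can. A call with a gripper value outside its range is refused whole. The fingers move at their own pace and stop on an object; "newtons" is the grip in N (left out, the last holds). Time passes only in rows, so rows that repeat a pose let the fingers close. It gives the time, the measured TCP pose, the force and the opening at its end, in the units of the state.
- env.get_state(): the state, without advancing time (a new reading comes with each control period).
- env.read_camera(name): name is "scene" or "side" or "wrist"; returns a dict with "frame" (420x560x3 uint8, red, green, blue), "vertical_fov" (degrees; the focal length in pixels is half the picture's height over the tangent of half this angle, whatever the lens; pixels are square), "cx", "cy" (the principal point, pixels), "camera_from_world" (4x4, takes a point from world to camera coordinates). Camera axes: x right, y down, z forward; pixel columns grow to the right and rows downward; lengths in m; the calibration is good to about 2 mm. A picture is of the moment at which its call begins. There is no depth.
- env.hand_in(): hands the job in, once; it reports no verdict.
The state is a dict: "clock": time; "joint_pos": joint angles; "qvel": joint speeds; "tau": joint torques, N m; "tcp_pos": TCP position; "orientation": TCP orientation; "wrist_force": force on the tool from outside, world axes, zero at the start; "ft_torque": the same for the moment, N m; "finger_gap": finger opening in m.
Only numpy, scipy, OpenCV 4.12 (cv2) and the standard library are available. Lean on these libraries where they do the work, as an engineer would, in place of code of your own. Each camera call takes 0.05 s, during which the arm holds its last target.

TASK

The pale battery pack standing in the grey power box is held down by a hidden catch: take the red screwdriver from the wooden rack, push its blade straight down through the narrow slot in the box's dark deck until the catch lets go and the pack pops up, then hang the screwdriver back upright in a hole of the rack. After that lift the pack out of the box and stand it upright in the black charger tray, fully down on the tray's floor. Leave the other things on the bench where they are.

Things in the scene. Friction and masses are not known exactly. Their poses are not given: they have to be found in the camera images.
- power_box: Grey power box, fixed to the bench, 136 (x) x 128 (y) x 90 mm high; origin under its centre on the bench, x points to its back, z up. Its dark front deck (top at z 90 mm) has the slot, with an orange bar on each side; behind the deck an open bay, 64 (x) x 96 (y) mm, centred 28 mm behind the box's centre, holds the pack.
- slot (a point): Centre of the mouth of the slot in the box's deck, 44 mm in front of the box's centre, 90 mm above the bench; axes as the box. The slot is 14 mm wide along x, 32 mm long along y, through a 6 mm plate, open below. With the blade in it, the screwdriver's handle and a gripper on its middle stay clear of the pack.
- tab (a point): Top of the hidden steel tab of the catch, level under the whole slot, 59 mm below the slot's mouth at rest. The blade presses it down against a spring: the catch lets go when the blade has gone 6 to 11 mm down from first touch (3 to 8 N); the stop is at about 14 mm. Keep it pressed about half a second while the pack rises.
- catch (a joint): Angle of the hidden catch: 0 at rest (pack locked, held down by a hook in its groove), grows to at most 0.40 rad as its tab is pressed; lets the pack go at 0.15 to 0.3 rad; when the blade is withdrawn it springs back to about 0.2, resting on the raised pack, and to 0 once the pack is out.
- pack_grip (a point): Middle of the dark grip rib on top of the loose pale battery pack (0.6 kg), 100 mm above the pack's underside, 24 mm above its shoulders; axes as the pack, z up. The rib is 26 mm thick along the pack's x, 76 mm long along y, 40 mm high (top 16 mm above this point). Locked in the box it is 124 mm above the bench, in line with the box's axes.
- pack: The battery pack: 60 (x) x 92 (y) x 76 mm high without the rib, origin under its centre. Locked, its underside is 24 mm above the bench. When the catch lets go, a spring plate lifts it 22 mm and it stays up; it then pulls straight up with little force, and its underside clears the box after 45 mm more.
- charger_seat (a point): Centre of the floor of the fixed black charger tray, 10 mm above the bench; axes of the tray, z up. Inside 72 (x) x 104 (y) mm, walls 22 mm above its floor; a grey block on its +x side is 44 mm high above the bench. The pack stands in it with its 92 mm side along the tray's y, either way round; the rib's middle is then 100 mm above this point.
- rack: Light wooden tool rack, fixed, 150 (x) x 50 (y) x 118 mm high; origin under its centre on the bench. Its top board, 20 mm thick, has three through holes of 14 mm diameter in a row along x, at -48, 0 and +48 mm, open below; the screwdriver hangs in the middle one.
- rack_hole (a point): Mouth of the middle hole of the rack, at its centre, on the top face, 118 mm above the bench; axes as the rack.
- driver_handle (a point): Point on the axis of the loose red screwdriver (0.11 kg), amid its handle: 54 mm from the shoulder, 156 mm from the blade's tip, 44 mm from the handle's top end. The handle is round, about 30 mm across here, 98 mm long, with a flat lower shoulder 20 mm across that rests on the rack; hanging, it stands upright. Frame axes are oblique to it: use the line from tip to handle.
- driver_tip (a point): End of the screwdriver's straight round blade, 7 mm in diameter, 102 mm from the handle's shoulder to the tip.
- stone: Dark sharpening stone lying loose, 81 x 152 x 22 mm; bystander.
- rasp: Half-round rasp with wooden handle, lying loose, 300 mm long, 31 mm high; bystander.
- chisel: Wood chisel with pale handle, lying loose, 230 mm long, 29 mm high; bystander.
Things that resemble listed ones, but are neither listed nor needed, are in the scene too. Leave any purple look-alike of the part that bears driver_handle alone.

How it is judged:
On the way, in this order (a step that is already met when the one before it is completed fails the run):
1. the screwdriver's blade stands in the slot of the power box, its tip more than 25 mm below the mouth (x of driver_tip in the frame of slot between -0.012 and 0.012 m and y of driver_tip in the frame of slot between -0.02 and 0.02 m and z of driver_tip in the frame of slot below -0.025 m).
2. the screwdriver presses the hidden catch and the pack pops up by more than 12 mm (x of driver_tip in the frame of slot between -0.012 and 0.012 m and y of driver_tip in the frame of slot between -0.02 and 0.02 m and contact force between screwdriver and catch above 0.3 N and value of joint catch above 0.12 rad and z of pack_grip in the frame of power_box above 0.136 m).
3. the screwdriver hangs in the rack again and is released (x of driver_tip in the frame of rack between -0.07 and 0.07 m and y of driver_tip in the frame of rack between -0.015 and 0.015 m and z of driver_handle in the frame of rack between 0.155 and 0.18 m and z of driver_tip in the frame of rack below 0.03 m and contact force between the fingers and screwdriver below 0.1 N), for 0.2 s.
4. the pack is lifted out of the box's bay (z of pack_grip in the frame of power_box above 0.19 m).
At the end, for the whole second after the job is handed in: The battery pack stands upright (tilt under 0.08 rad) on the floor of the charger tray (its height within 5 mm, within 14 mm of the tray's centre either way), the screwdriver hangs in a hole of the rack with its shoulder on the board (handle height within about 12 mm), both released and at rest (all of step 3 and x of pack_grip in the frame of charger_seat between -0.014 and 0.014 m and y of pack_grip in the frame of charger_seat between -0.014 and 0.014 m and z of pack_grip in the frame of charger_seat between 0.095 and 0.105 m and angle between pack_grip's own z axis and vertical below 0.08 rad and contact force between the fingers and pack below 0.1 N and linear speed of each of pack, screwdriver below 0.02 m/s); the robot touches nothing.
It fails at once if the stone is moved by more than 30 mm (distance of stone from where it was at the start of the episode above 0.03 m).
It fails at once if the rasp is moved by more than 30 mm (distance of rasp from where it was at the start of the episode above 0.03 m).
It fails at once if the chisel is moved by more than 30 mm (distance of chisel from where it was at the start of the episode above 0.03 m).
It also fails if it takes over 54 s, if anything falls off the work surface, if the arm or the gripper's body presses on something with over 40 N, if the wrist force passes 120 N, or if a joint passes its speed limit or range.

## Working session

There is one attempt and no reset: what is moved stays moved. The work goes in short steps, Python scripts to look and compute and a tool call to move; the robot and the scene stay as the last step left them, time stands still between calls to the robot, and variables do not carry over. Pictures are saved under pics/ and viewed, and the job is handed in when it is done.

Besides the shell and the picture viewer there is one more tool, called after ">>>" as name(argument=value, ...) on one line, values as JSON. step_arm: Moves the arm, as the interface text tells. Its arguments: {"type":"object","properties":{"series":{"type":"array"},"newtons":{"type":"number"}},"required":["series"]}

```bash
ls; mkdir -p pics
cat > h.py <<'E'
import numpy as np, cv2
from workcell import env
def cam(n,fn=None):
    c=env.read_camera(n)
    if fn: cv2.imwrite('pics/'+fn,c['frame'][:,:,::-1])
    return c
def K(c):
    f=c['frame'].shape[0]/2/np.tan(np.radians(c['vertical_fov'])/2)
    return f
def proj(c,p):
    p=np.atleast_2d(p); T=np.array(c['camera_from_world']); q=p@T[:3,:3].T+T[:3,3]
    f=K(c); return np.c_[c['cx']+f*q[:,0]/q[:,2], c['cy']+f*q[:,1]/q[:,2]]
def ray(c,u,v):
    T=np.array(c['camera_from_world']); f=K(c)
    d=T[:3,:3].T@np.array([(u-c['cx'])/f,(v-c['cy'])/f,1]); o=-T[:3,:3].T@T[:3,3]
    return o,d/np.linalg.norm(d)
def onz(c,u,v,z):
    o,d=ray(c,u,v); return o+d*(z-o[2])/d[2]
def tri(*obs):
    A=np.zeros((3,3));b=np.zeros(3)
    R=[ray(*o) for o in obs]
    for o,d in R:
        P=np.eye(3)-np.outer(d,d);A+=P;b+=P@o
    x=np.linalg.solve(A,b); return x,[np.linalg.norm((np.eye(3)-np.outer(d,d))@(x-o)) for o,d in R]
E
python3 - <<'E'
from h import *
import pickle
s=env.get_state(); print({k:np.round(v,3) for k,v in s.items()}, env.grip_depth)
C={n:cam(n,n+'0.png') for n in ('scene','side','wrist')}
pickle.dump(C,open('c0.pkl','wb'))
for n,c in C.items(): print(n,c['vertical_fov'],c['cx'],c['cy'],np.round(c['camera_from_world'],3))
E
```

```text
pics
{'clock': np.float64(0.0), 'joint_pos': array([1.   , 0.314, 0.045, 1.304, 0.   , 1.431]), 'qvel': array([-0.001,  0.   ,  0.   ,  0.001,  0.   , -0.   ]), 'tau': array([ 0.0000e+00, -4.8063e+01,  2.9853e+01,  1.9000e-02, -0.0000e+00,
       -0.0000e+00]), 'tcp_pos': array([0.24 , 0.522, 0.23 ]), 'orientation': array([-0.   ,  0.214,  0.977, -0.001]), 'wrist_force': array([ 0.299,  1.434, -1.079]), 'ft_torque': array([ 0.004, -0.096, -0.017]), 'finger_gap': np.float64(0.085)} 0.0187
scene 50.79790432839796 286.8285210709556 214.28123588300448 [[ 0.644 -0.765  0.    -0.205]
 [-0.477 -0.402 -0.782  0.47 ]
 [ 0.598  0.503 -0.623  0.747]
 [ 0.     0.     0.     1.   ]]
side 51.56610935261212 285.77399942770666 213.98160176347847 [[ 0.998  0.058  0.023 -0.572]
 [ 0.047 -0.466 -0.884  0.193]
 [-0.04   0.883 -0.468  1.036]
 [ 0.     0.     0.     1.   ]]
wrist 60.49817290617512 278.03546232106237 210.418561701205 [[ 0.416  0.909 -0.001 -0.573]
 [ 0.862 -0.394  0.319 -0.044]
 [ 0.289 -0.134 -0.948  0.381]
 [ 0.     0.     0.     1.   ]]
```

View pics/scene0.png

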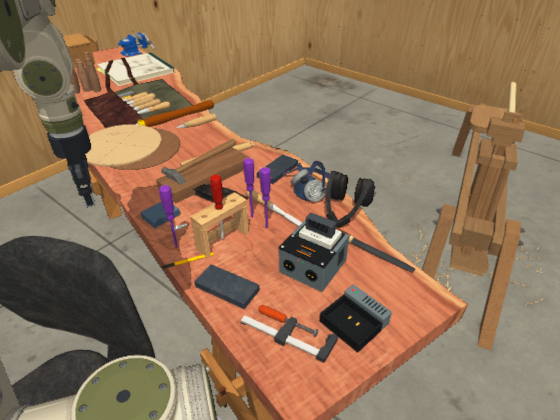

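View pics/side0.png

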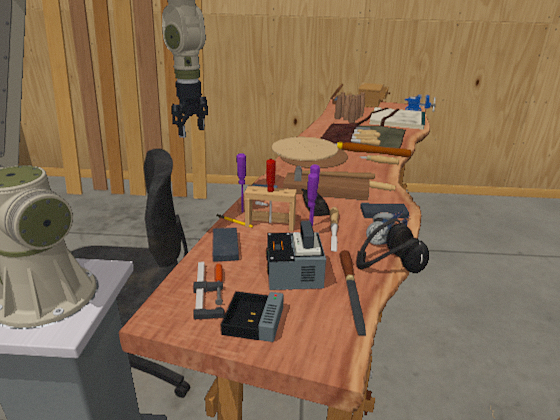

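View pics/wrist0.png

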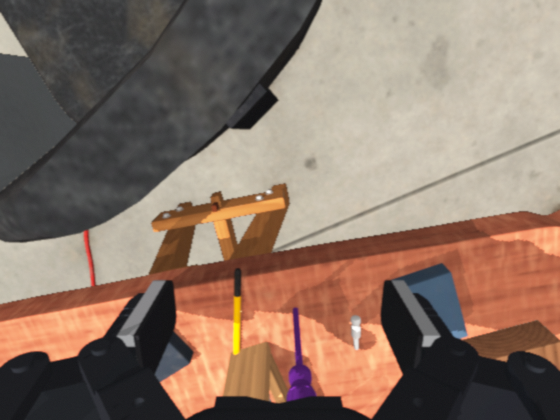

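Run:
```python
from h import *
import pickle
C=pickle.load(open('c0.pkl','rb'))
def crop(n,x0,y0,w,h,s,fn):
    im=C[n]['frame'][y0:y0+h,x0:x0+w,::-1]
    cv2.imwrite('pics/'+fn,cv2.resize(im,None,fx=s,fy=s,interpolation=cv2.INTER_CUBIC))
crop('scene',140,150,200,150,4,'s1.png')
crop('side',180,140,190,140,4,'d1.png')
crop('scene',220,200,190,150,4,'s2.png')
crop('side',180,215,190,135,4,'d2.png')
```

```text
(no output)
```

View pics/s1.png

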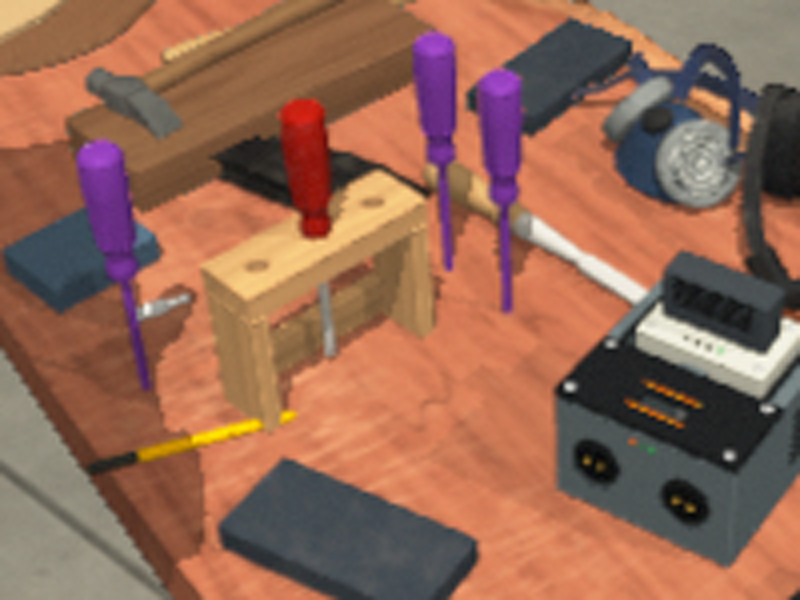

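View pics/d1.png

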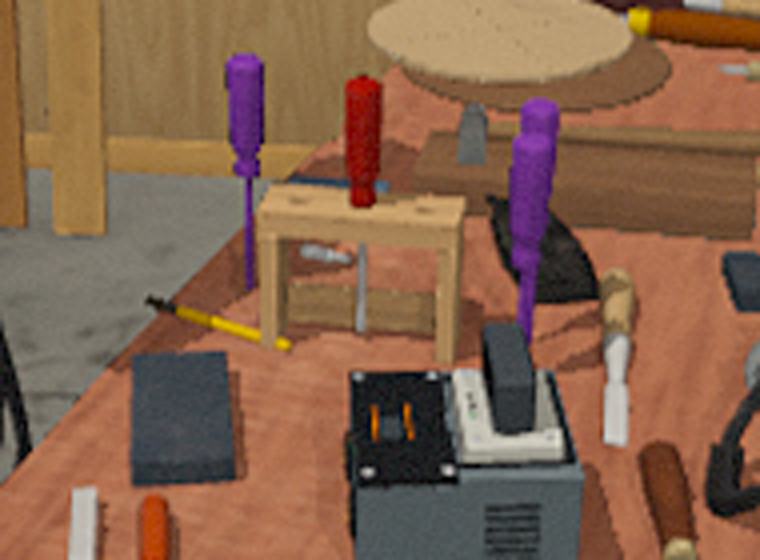

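View pics/s2.png

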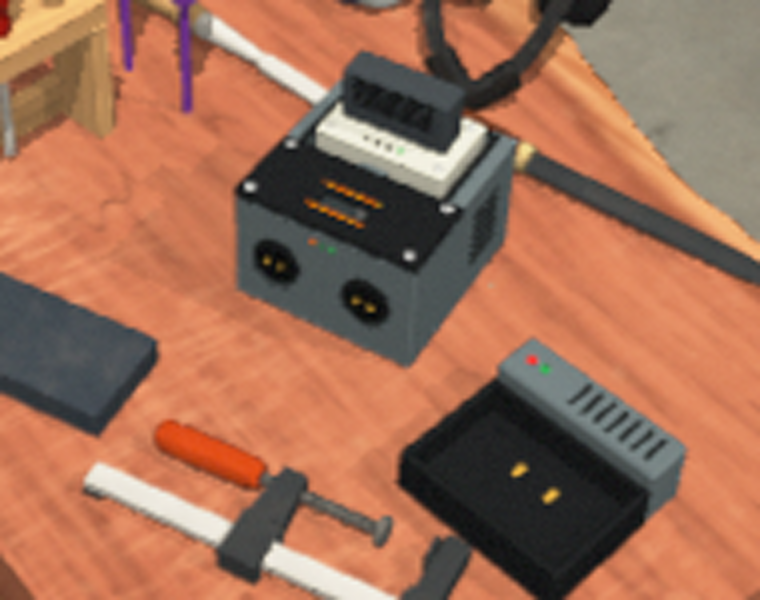

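View pics/d2.png

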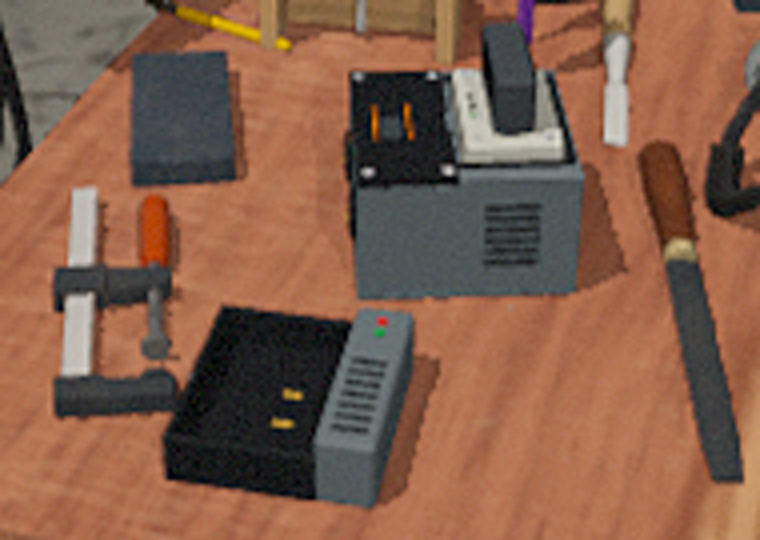

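Run:
```python
from h import *
import pickle
C=pickle.load(open('c0.pkl','rb'))
S,D=C['scene'],C['side']
s1=lambda x,y:(S,140+x/4,150+y/4); s2=lambda x,y:(S,220+x/4,200+y/4)
d1=lambda x,y:(D,180+x/4,140+y/4); d2=lambda x,y:(D,180+x/4,215+y/4)
def T(n,a,b):
    x,e=tri(a,b); print(n,np.round(x,4),np.round(e,4))
for n,a,b in [('scrFL',s2(249,187),d1(355,378)),('scrBL',s2(291,144),d1(432,378)),('scrFR',s2(409,256),d1(368,470)),('scrBR',s2(447,209),d1(448,478)),
 ('hole-',s1(257,265),d1(295,208)),('hole+',s1(373,202),d1(428,210)),('redtop',s1(302,108),d1(364,82)),('redsh',s1(315,230),d1(363,202)),('redtip',s1(330,355),d1(361,330)),
 ('p1top',s1(100,150),d1(245,60)),('p1tip',s1(147,388),d1(249,290)),
 ('p2top',s1(434,42),d1(540,105)),('p3top',s1(499,78),d1(531,138)),
 ('ribtop?',s2(455,92),d1(510,330)),
 ('gold1',s2(518,470),d2(293,395)),('gold2',s2(551,496),d2(283,423)),('trayL',s2(400,463),d2(222,308)),
 ('led', s2(532,361),d2(382,321)),
 ]: T(n,a,b)
for n,p in [('slot',s2(344,205)),('slotD',d1(393,427))]: print(n,onz(*p,0.09))
```

```text
scrFL [0.5166 0.1814 0.0899] [0.0005 0.0005]
scrBL [0.5663 0.1888 0.088 ] [0.0002 0.0002]
scrFR [0.5336 0.0715 0.0903] [0.0012 0.0012]
scrBR [0.5824 0.0783 0.0856] [0.0012 0.0012]
hole- [0.4528 0.3923 0.1133] [0.003 0.003]
hole+ [0.5515 0.3861 0.1156] [0.0009 0.0009]
redtop [0.5029 0.3893 0.2146] [0.0002 0.0002]
redsh [0.5025 0.3905 0.1181] [0.0006 0.0006]
redtip [0.5017 0.3895 0.0086] [0.0007 0.0007]
p1top [0.4043 0.4688 0.1987] [0.0004 0.0004]
p1tip [ 0.4025  0.4694 -0.0019] [0.0005 0.0005]
p2top [0.6311 0.3993 0.1987] [0.0003 0.0003]
p3top [0.6248 0.3337 0.1998] [0.0001 0.0001]
ribtop? [0.6094 0.0982 0.166 ] [0.0105 0.0105]
gold1 [ 0.5015 -0.0357  0.0087] [0.0004 0.0004]
gold2 [ 0.4986 -0.06    0.0089] [0.001 0.001]
trayL [0.4524 0.0141 0.0255] [0.0026 0.0026]
led [ 0.5491 -0.01    0.0435] [0.0009 0.0009]
slot [0.54217743 0.12702867 0.09      ]
slotD [0.54538545 0.12315325 0.09      ]
```

>>> step_arm(series=[[[5.5,-2.8,2.0],0.15,0],[[11,-5.5,2.5],0.3,0],[[16.5,-8.2,2.5],0.45,0],[[22,-11,2.5],0.57,0],[[26.2,-13.2,2.5],0.57,0]], newtons=40)

```text
clock: 0.78
tcp_pos: [0.504, 0.3886, 0.2551]
orientation: [-0.0, -0.069, 0.998, -0.001]
wrist_force: [0.1, 0.6, 0.6]
finger_gap: 0.0858
```

>>> step_arm(series=[[[0,0,0],0,0],[[0,0,0],0,0]])

```text
clock: 1.02
tcp_pos: [0.5036, 0.3884, 0.2545]
orientation: [-0.001, -0.069, 0.998, -0.001]
wrist_force: [-0.3, 0.3, -0.3]
finger_gap: 0.0854
```

Run:
```python
from h import *
import pickle
s=env.get_state(); print({k:np.round(v,4) for k,v in s.items() if k in('clock','tcp_pos','orientation','wrist_force','joint_pos')})
C={n:cam(n,n+'1.png') for n in ('scene','wrist')}
pickle.dump(C,open('c1.pkl','wb'))
print(proj(C['wrist'],[[.5025,.39,.216],[.5025,.39,.118],[.544,.125,.09]]))
```

```text
{'clock': np.float64(1.025), 'joint_pos': array([ 5.3120e-01,  4.3590e-01,  2.8150e-01,  1.4191e+00, -9.0000e-04,
        3.9310e-01]), 'tcp_pos': array([0.5036, 0.3884, 0.2545]), 'orientation': array([-0.001 , -0.069 ,  0.9976, -0.001 ]), 'wrist_force': array([-0.3308,  0.2952, -0.3255])}
[[282.29721135 244.89094118]
 [281.14887172 195.52234084]
 [-20.85635826 190.74525985]]
```

View pics/wrist1.png

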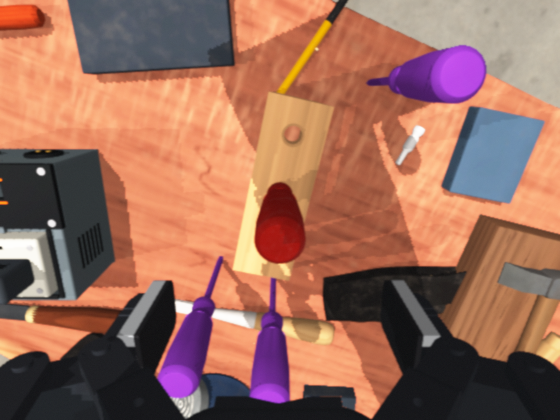

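>>> step_arm(series=[[[-0.1,0.15,-4],0,0],[[-0.1,0.15,-8],0,0],[[-0.1,0.15,-10.1],0,0],[[-0.1,0.15,-10.1],0,255],[[-0.1,0.15,-10.1],0,255]], newtons=60)

```text
clock: 1.75
tcp_pos: [0.5015, 0.3918, 0.1555]
orientation: [0.0, -0.071, 0.997, -0.0]
wrist_force: [0.6, -0.6, 1.0]
finger_gap: 0.0517
```

>>> step_arm(series=[[[0,0,0],0,255],[[0,0,0],0,255],[[0,0,0],0,255]])

```text
clock: 2.12
tcp_pos: [0.502, 0.3925, 0.1574]
orientation: [0.001, -0.071, 0.997, 0.001]
wrist_force: [-0.9, 0.3, 6.2]
finger_gap: 0.0302
```

>>> step_arm(series=[[[0,0,3],0,255],[[0,0,6],0,255],[[0,0,9],0,255],[[0,0,12],0,255],[[0,0,13],0,255]])

```text
clock: 2.75
tcp_pos: [0.5028, 0.3928, 0.2895]
orientation: [0.003, -0.071, 0.997, 0.001]
wrist_force: [0.2, 0.6, -2.2]
finger_gap: 0.0299
```

>>> step_arm(series=[[[0.8,-5,0],0,255],[[1.6,-10,0],0,255],[[2.4,-14,0],0,255],[[2.4,-15,0],0,255],[[2.4,-15,0],0,255]])

```text
clock: 3.38
tcp_pos: [0.5267, 0.2424, 0.289]
orientation: [0.002, -0.07, 0.998, 0.001]
wrist_force: [0.1, 1.2, -0.9]
finger_gap: 0.0303
```

Run:
```python
from h import *
import pickle
s=env.get_state(); print({k:np.round(v,4) for k,v in s.items() if k in('clock','tcp_pos','orientation','wrist_force','joint_pos')})
C={n:cam(n,n+'2.png') for n in ('scene','side','wrist')}
pickle.dump(C,open('c2.pkl','wb'))
def crop(n,x0,y0,w,h,s,fn):
    im=C[n]['frame'][y0:y0+h,x0:x0+w,::-1]
    cv2.imwrite('pics/'+fn,cv2.resize(im,None,fx=s,fy=s,interpolation=cv2.INTER_CUBIC))
crop('scene',180,100,200,150,4,'s3.png')
crop('side',200,90,190,140,4,'d3.png')
```

```text
{'clock': np.float64(3.375), 'joint_pos': array([0.2919, 0.3108, 0.1828, 1.4373, 0.0018, 0.1517]), 'tcp_pos': array([0.5267, 0.2424, 0.289 ]), 'orientation': array([ 0.0024, -0.0701,  0.9975,  0.0015]), 'wrist_force': array([ 0.0999,  1.1545, -0.9368])}
```

View pics/wrist2.png

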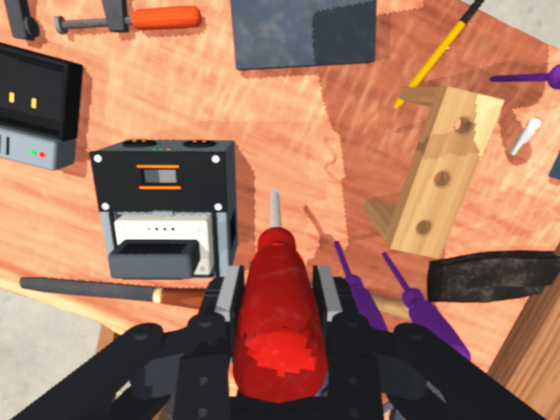

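View pics/s3.png

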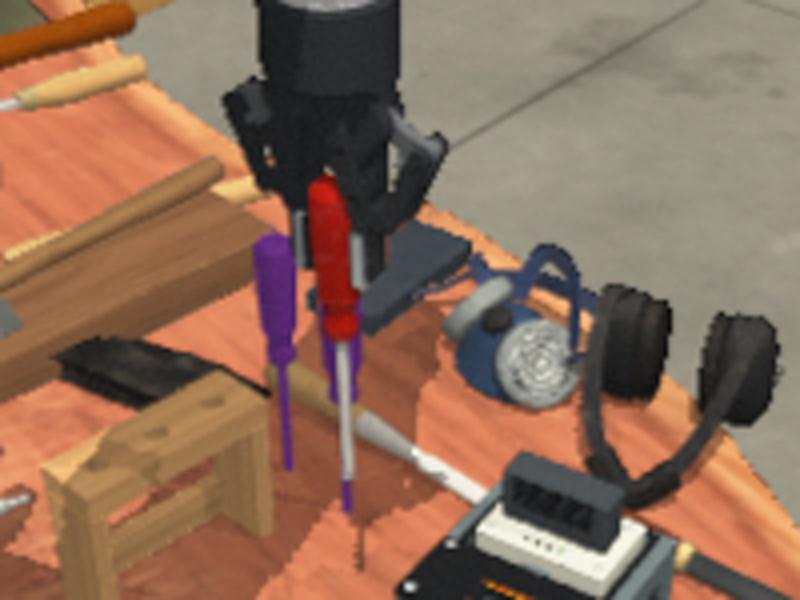

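View pics/d3.png

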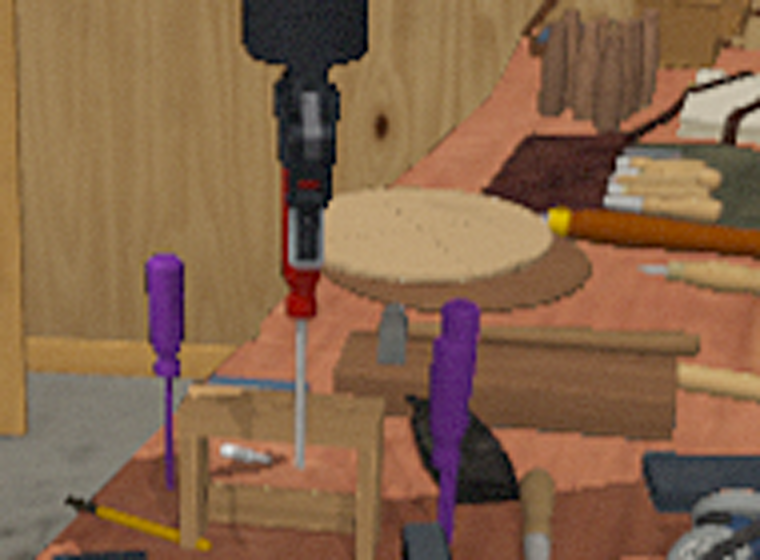

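Run:
```python
from h import *
import pickle
C=pickle.load(open('c2.pkl','rb'));C0=pickle.load(open('c0.pkl','rb'))
S,D,W=C['scene'],C['side'],C['wrist']
cv2.imwrite('pics/w2z.png',cv2.resize(W['frame'][120:270,80:290,::-1],None,fx=3.8,fy=3.8,interpolation=cv2.INTER_CUBIC))
tip=tri((S,180+347/4,100+480/4),(D,200+300/4,90+468/4)); print('tip SD',tip)
tip=tri((W,275,190),(D,200+300/4,90+468/4)); print('tip WD',tip)
sh=tri((S,180+342/4,100+338/4),(D,200+300/4,90+315/4));print('sh',sh)
print('tcp',env.get_state()['tcp_pos'])
for n,p in dict(FR=(98,158),FL=(216,158),BR=(104,207),BL=(217,206),slot=(160,176)).items(): print(n,onz(W,*p,.09)[:2].round(4))
for p in [(463,124),(442,179),(424,227)]: print(onz(W,*p,.118)[:2].round(4))
```

```text
tip SD (array([0.52689939, 0.24047112, 0.1395213 ]), [np.float64(0.0009297143802624028), np.float64(0.0009297143802625644)])
tip WD (array([0.52694417, 0.24039263, 0.14031957]), [np.float64(0.0004420466219258105), np.float64(0.00044204662192582435)])
sh (array([0.52544776, 0.23889799, 0.24888431]), [np.float64(0.0017764912103921898), np.float64(0.0017764912103922729)])
tcp [0.52661842 0.24388451 0.28921479]
FR [0.5333 0.0701]
FL [0.5171 0.1817]
BR [0.5824 0.0752]
BL [0.5652 0.1869]
slot [0.5425 0.1294]
[0.4519 0.3917]
[0.5012 0.3879]
[0.5484 0.3846]
```

View pics/w2z.png

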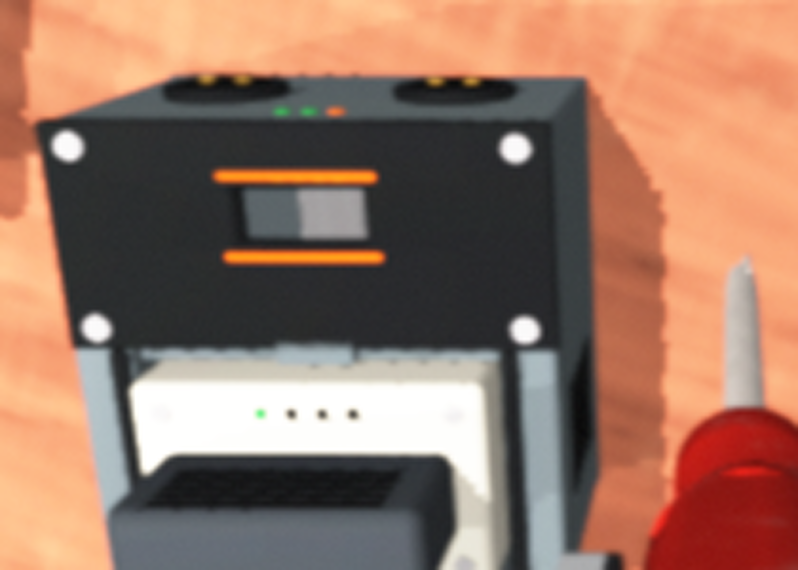

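>>> step_arm(series=[[[0.6,-5,0],0,255],[[1.2,-9.5,0],0,255],[[1.6,-11.2,0],0,255],[[1.6,-11.2,-2],0,255],[[1.6,-11.2,-4],0,255]])

```text
clock: 4.15
tcp_pos: [0.543, 0.1328, 0.2489]
orientation: [0.003, -0.072, 0.997, 0.002]
wrist_force: [-0.2, -0.0, -1.5]
finger_gap: 0.0303
```

>>> step_arm(series=[[[0,0,0],0,255]])

```text
clock: 4.28
tcp_pos: [0.542, 0.1338, 0.2473]
orientation: [0.001, -0.072, 0.997, 0.002]
wrist_force: [-1.1, -0.3, -1.6]
finger_gap: 0.0302
```

Run:
```python
from h import *
import pickle
s=env.get_state(); print({k:np.round(v,4) for k,v in s.items() if k in('clock','tcp_pos','orientation','wrist_force','joint_pos')})
C={n:cam(n,n+'3.png') for n in ('scene','side','wrist')}
pickle.dump(C,open('c3.pkl','wb'))
def crop(n,x0,y0,w,h,s):
    im=C[n]['frame'][y0:y0+h,x0:x0+w,::-1]
    return cv2.resize(im,None,fx=s,fy=s,interpolation=cv2.INTER_CUBIC)
cv2.imwrite('pics/x3.png',np.hstack([crop('scene',265,190,80,110,5),crop('side',250,170,80,110,5)]))
```

```text
{'clock': np.float64(4.275), 'joint_pos': array([ 0.0961,  0.2737,  0.031 ,  1.3252,  0.0039, -0.049 ]), 'tcp_pos': array([0.542 , 0.1338, 0.2473]), 'orientation': array([ 0.0014, -0.0725,  0.9974,  0.002 ]), 'wrist_force': array([-1.1463, -0.2645, -1.5529])}
```

View pics/wrist3.png

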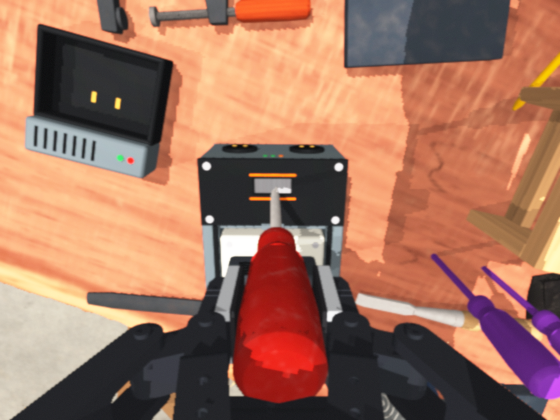

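View pics/x3.png

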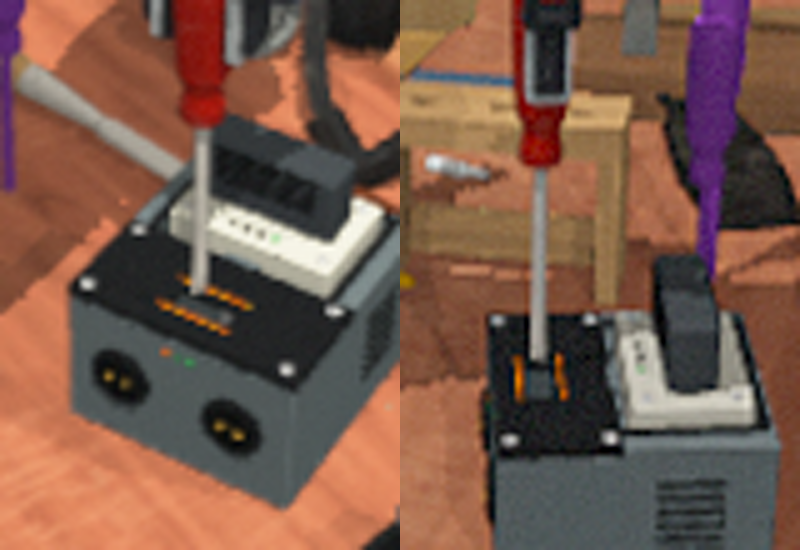

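Run:
```python
from h import *
import pickle
C=pickle.load(open('c3.pkl','rb'))
S,D,W=C['scene'],C['side'],C['wrist']
s=lambda x,y:(S,265+x/5,190+y/5); d=lambda x,y:(D,250+x/5,170+y/5)
print('tip',tri(s(199,292),d(539,361)),tri((W,275,190),d(539,361)))
print('neck',tri(s(204,125),d(540,166)))
q=lambda pts:np.array(pts).mean(0)
for n,f,z in [('s',s,0),('d',d,0)]:
  pass
print('scr S',[onz(*s(*p),.09)[:2].round(4) for p in [(87,284),(138,230),(333,311),(286,370)]])
print('scr D',[onz(*d(*p),.09)[:2].round(4) for p in [(497,321),(590,320),(610,438),(510,440)]])
print('bars S',[onz(*s(*p),.09)[:2].round(4) for p in [(215,293),(194,317)]], 'D',[onz(*d(*p),.09)[:2].round(4) for p in [(519,380),(561,378)]])
for p in [(205,166),(338,167),(335,220),(209,220),(272,175),(273,199),(273,186)]: print('W',p,onz(W,*p,.09)[:2].round(4))
```

```text
tip (array([ 0.72751561,  0.26498478, -0.03036666]), [np.float64(0.06258476320435097), np.float64(0.06258476320435087)]) (array([0.64875943, 0.13422328, 0.0806192 ]), [np.float64(0.09646412260202811), np.float64(0.09646412260202795)])
neck (array([0.71895066, 0.25817138, 0.10085171]), [np.float64(0.05764979297947719), np.float64(0.057649792979477234)])
scr S [array([0.5172, 0.1815]), array([0.5645, 0.1878]), array([0.5797, 0.0773]), array([0.5324, 0.0707])]
scr D [array([0.7271, 0.2022]), array([0.7764, 0.208 ]), array([0.7737, 0.0955]), array([0.7253, 0.0893])]
bars S [array([0.5528, 0.1291]), array([0.5328, 0.1264])] D [array([0.734 , 0.1444]), array([0.7554, 0.1483])]
W (205, 166) [0.5337 0.069 ]
W (338, 167) [0.518  0.1812]
W (335, 220) [0.5658 0.1882]
W (209, 220) [0.5822 0.0765]
W (272, 175) [0.5331 0.1265]
W (273, 199) [0.5544 0.1304]
W (273, 186) [0.5427 0.1287]
```

Run:
```python
from h import *
import pickle
C=pickle.load(open('c3.pkl','rb'))
S,D,W=C['scene'],C['side'],C['wrist']
s=lambda x,y:(S,265+x/5,190+y/5); d=lambda x,y:(D,250+(x-400)/5,170+y/5)
print('tip',tri(s(199,292),d(539,361)),tri((W,275,190),d(539,361)))
print('neck',tri(s(204,125),d(540,166)))
print('scr D',[onz(*d(*p),.09)[:2].round(4) for p in [(497,321),(590,320),(610,438),(510,440)]])
print('bars','D',[onz(*d(*p),.09)[:2].round(4) for p in [(519,380),(561,378)]])
```

```text
tip (array([0.54310598, 0.13177807, 0.0970453 ]), [np.float64(0.0007886415947745268), np.float64(0.0007886415947745472)]) (array([0.54359527, 0.13067085, 0.09854127]), [np.float64(8.66441797185869e-06), np.float64(8.664417971690743e-06)])
neck (array([0.5414106 , 0.13104159, 0.20461091]), [np.float64(0.0022487793797505385), np.float64(0.0022487793797505333)])
scr D [array([0.5179, 0.182 ]), array([0.5662, 0.1877]), array([0.5816, 0.0779]), array([0.5342, 0.0718])]
bars D [array([0.5341, 0.1256]), array([0.5548, 0.1294])]
```

>>> step_arm(series=[[[0,-0.25,0],0,255],[[0,-0.25,-1.5],0,255],[[0,-0.25,-3],0,255],[[0,-0.25,-4.5],0,255],[[0,-0.25,-4.5],0,255]])

```text
clock: 5.05
tcp_pos: [0.542, 0.131, 0.2025]
orientation: [0.002, -0.072, 0.997, 0.002]
wrist_force: [0.5, -0.3, -1.1]
finger_gap: 0.0303
```

>>> step_arm(series=[[[0,0,-1.2],0,255],[[0,0,-2.2],0,255],[[0,0,-2.6],0,255],[[0,0,-3.0],0,255],[[0,0,-3.2],0,255]])

```text
clock: 5.68
tcp_pos: [0.5425, 0.131, 0.171]
orientation: [0.002, -0.072, 0.997, 0.002]
wrist_force: [-0.5, 0.0, 2.6]
finger_gap: 0.0302
```

>>> step_arm(series=[[[0,0,-0.1],0,255],[[0,0,-0.1],0,255],[[0,0,-0.1],0,255],[[0,0,-0.1],0,255],[[0,0,-0.1],0,255]])

```text
clock: 6.3
tcp_pos: [0.5426, 0.131, 0.1701]
orientation: [0.002, -0.072, 0.997, 0.002]
wrist_force: [-0.7, 0.1, 3.2]
finger_gap: 0.0298
```

Run:
```python
from h import *
import pickle
s=env.get_state(); print({k:np.round(v,4) for k,v in s.items() if k in('clock','tcp_pos','orientation','wrist_force','joint_pos')})
C={n:cam(n,n+'4.png') for n in ('scene','side')}
pickle.dump(C,open('c4.pkl','wb'))
def crop(n,x0,y0,w,h,s):
    im=C[n]['frame'][y0:y0+h,x0:x0+w,::-1]
    return cv2.resize(im,None,fx=s,fy=s,interpolation=cv2.INTER_CUBIC)
cv2.imwrite('pics/x4.png',np.hstack([crop('scene',265,190,80,110,5),crop('side',250,170,80,110,5)]))
```

```text
{'clock': np.float64(6.3), 'joint_pos': array([ 0.0911,  0.3013, -0.1221,  1.1425,  0.0038, -0.0537]), 'tcp_pos': array([0.5426, 0.131 , 0.1701]), 'orientation': array([ 0.0024, -0.0724,  0.9974,  0.0019]), 'wrist_force': array([-0.7002,  0.0675,  3.1669])}
```

View pics/x4.png

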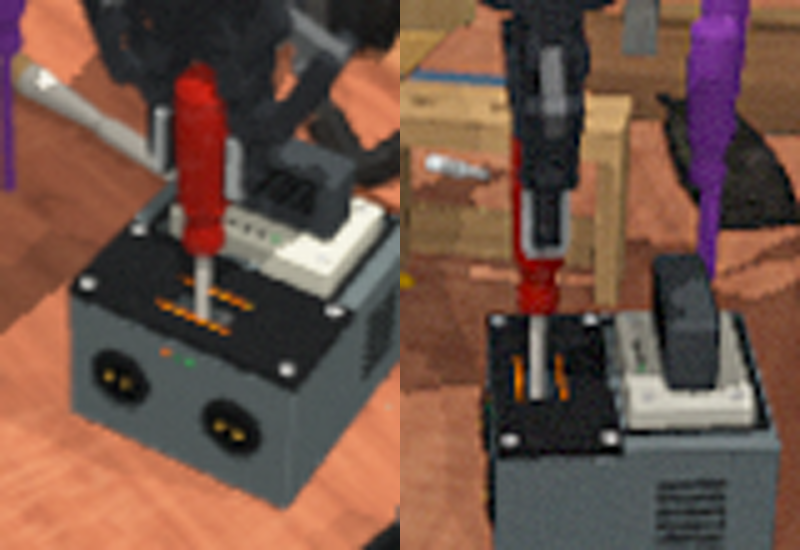

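>>> step_arm(series=[[[0,0,-0.2],0,255],[[0,0,-0.3],0,255],[[0,0,-0.3],0,255],[[0,0,-0.3],0,255],[[0,0,-0.3],0,255]])

```text
clock: 7.02
tcp_pos: [0.5424, 0.131, 0.1669]
orientation: [0.002, -0.072, 0.997, 0.002]
wrist_force: [-0.4, -0.5, 2.0]
finger_gap: 0.03
```

Run:
```python
from h import *
s=env.get_state(); print({k:np.round(v,4) for k,v in s.items() if k in('clock','tcp_pos','orientation','wrist_force','joint_pos')})
c=cam('side','side5.png')
cv2.imwrite('pics/x5.png',cv2.resize(c['frame'][170:280,250:330,::-1],None,fx=5,fy=5))
```

```text
{'clock': np.float64(7.025), 'joint_pos': array([ 0.0911,  0.3032, -0.1275,  1.1356,  0.0038, -0.0537]), 'tcp_pos': array([0.5424, 0.131 , 0.1669]), 'orientation': array([ 0.0022, -0.0724,  0.9974,  0.0019]), 'wrist_force': array([-0.3594, -0.5271,  1.9698])}
```

View pics/x5.png

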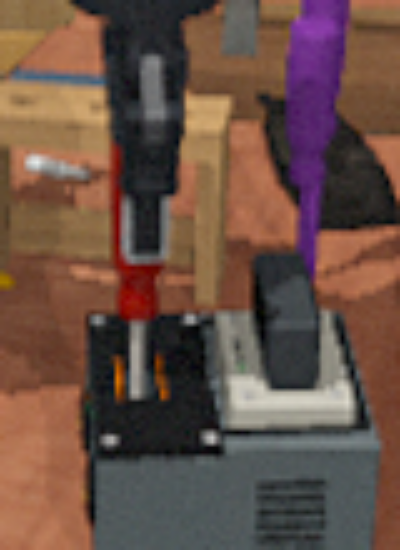

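Run:
```python
from h import *
import pickle
c=pickle.load(open('c3.pkl','rb'))['side']
def zfrom(u,v,y):
    o,d=ray(c,u,v); t=(y-o[1])/d[1]; return o+d*t
print('c3',zfrom(250+140/5,170+166/5,.1312),'tcp .2473')
print('c4',zfrom(250+138/5,170+312/5,.1287),'tcp .1701')
print('c5',zfrom(250+138/5,170+319/5,.1287),'tcp .1669')
for z in (.016,.010):
    print(proj(c,[[.5432,.1287,z+.102],[.5432,.1287,.09]]))
```

```text
c3 [0.54250539 0.1312     0.20675799] tcp .2473
c4 [0.54282843 0.1287     0.12790907] tcp .1701
c5 [0.5428835  0.1287     0.12392487] tcp .1669
[[277.6948719  235.87759761]
 [277.53914803 245.5232305 ]]
[[277.6611831  237.9643027 ]
 [277.53914803 245.5232305 ]]
```

>>> step_arm(series=[[[0,0,-0.2],0,255],[[0,0,-0.4],0,255],[[0,0,-0.5],0,255],[[0,0,-0.6],0,255],[[0,0,-0.6],0,255]])

```text
clock: 7.7
tcp_pos: [0.5426, 0.1311, 0.161]
orientation: [0.002, -0.072, 0.997, 0.002]
wrist_force: [0.0, -0.5, 4.9]
finger_gap: 0.0302
```

Run:
```python
from h import *
s=env.get_state(); print({k:np.round(v,4) for k,v in s.items() if k in('clock','tcp_pos','orientation','wrist_force','joint_pos')})
c=cam('side','side6.png')
cv2.imwrite('pics/x6.png',cv2.resize(c['frame'][170:280,250:330,::-1],None,fx=5,fy=5))
```

```text
{'clock': np.float64(7.7), 'joint_pos': array([ 0.0911,  0.3065, -0.1378,  1.1215,  0.0038, -0.0537]), 'tcp_pos': array([0.5426, 0.1311, 0.161 ]), 'orientation': array([ 0.0025, -0.0724,  0.9974,  0.0019]), 'wrist_force': array([ 0.0362, -0.5486,  4.9204])}
```

View pics/x6.png

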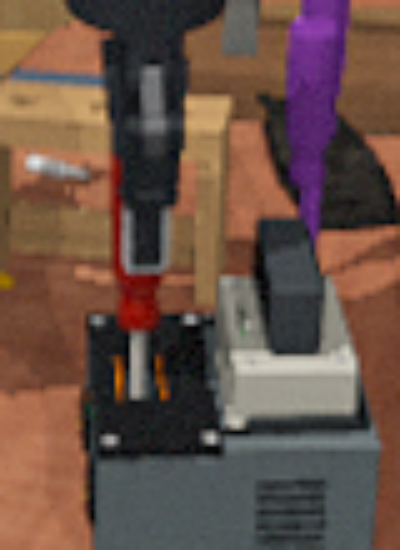

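>>> step_arm(series=[[[0,0,0],0,255],[[0,0,0],0,255],[[0,0,0],0,255],[[0,0,0],0,255],[[0,0,2],0,255]])

```text
clock: 8.38
tcp_pos: [0.541, 0.1308, 0.1791]
orientation: [0.0, -0.072, 0.997, 0.002]
wrist_force: [-0.7, -0.1, -1.1]
finger_gap: 0.0302
```

>>> step_arm(series=[[[0,0,4],0,255],[[0,0,8],0,255],[[0,0,11.5],0,255],[[0,0,11.5],0,255]])

```text
clock: 8.88
tcp_pos: [0.5421, 0.1309, 0.2961]
orientation: [0.002, -0.072, 0.997, 0.002]
wrist_force: [0.1, 0.2, -1.3]
finger_gap: 0.0305
```

>>> step_arm(series=[[[-0.8,5,0.5],0,255],[[-1.6,10,0.5],0,255],[[-2.4,15,0.5],0,255],[[-3.2,20,0.5],0,255],[[-4,25,0.5],0,255]])

```text
clock: 9.5
tcp_pos: [0.5011, 0.3821, 0.2986]
orientation: [0.0, -0.072, 0.997, 0.001]
wrist_force: [0.2, -0.8, 0.0]
finger_gap: 0.0301
```

>>> step_arm(series=[[[0,0,0],0,255],[[0,0,0],0,255]])

```text
clock: 9.75
tcp_pos: [0.5004, 0.3817, 0.2964]
orientation: [-0.001, -0.073, 0.997, -0.0]
wrist_force: [-0.1, -0.4, -1.3]
finger_gap: 0.03
```

Run:
```python
from h import *
import pickle
s=env.get_state(); print({k:np.round(v,4) for k,v in s.items() if k in('clock','tcp_pos','orientation','wrist_force','joint_pos')})
C={n:cam(n,n+'7.png') for n in ('scene','side','wrist')}
pickle.dump(C,open('c7.pkl','wb'))
def crop(n,x0,y0,w,h,s):
    im=C[n]['frame'][y0:y0+h,x0:x0+w,::-1]
    return cv2.resize(im,None,fx=s,fy=s,interpolation=cv2.INTER_CUBIC)
cv2.imwrite('pics/x7.png',np.hstack([crop('scene',180,130,80,120,5),crop('side',235,120,80,120,5)]))
cv2.imwrite('pics/w7.png',crop('wrist',200,80,160,140,5))
```

```text
{'clock': np.float64(9.75), 'joint_pos': array([5.2380e-01, 4.2370e-01, 3.6440e-01, 1.5138e+00, 9.0000e-04,
       3.7840e-01]), 'tcp_pos': array([0.5004, 0.3817, 0.2964]), 'orientation': array([-1.300e-03, -7.260e-02,  9.974e-01, -1.000e-04]), 'wrist_force': array([-0.0543, -0.3898, -1.3109])}
```

View pics/x7.png

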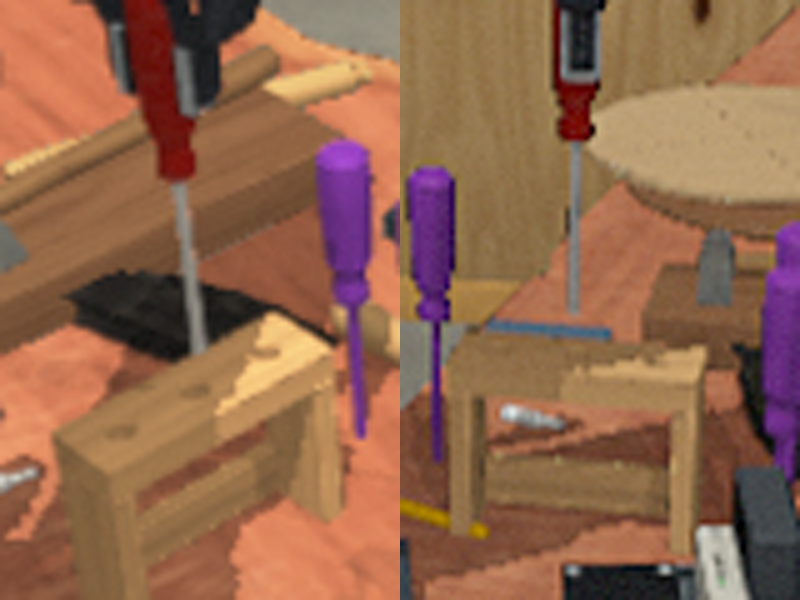

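View pics/w7.png

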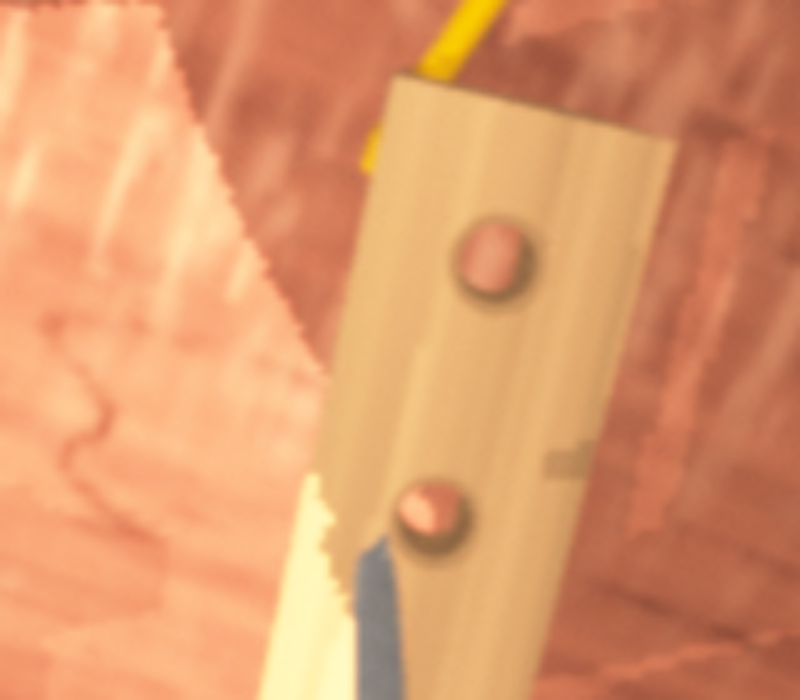

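Run:
```python
from h import *
import pickle
C=pickle.load(open('c7.pkl','rb'))
S,D,W=C['scene'],C['side'],C['wrist']
s=lambda x,y:(S,180+x/5,130+y/5); d=lambda x,y:(D,235+(x-400)/5,120+y/5); w=lambda x,y:(W,200+x/5,80+y/5)
print('tip',tri(s(200,352),d(574,312)),tri(w(376,542),d(574,312)))
print('neck',tri(s(176,177),d(575,139)))
print('holes W',onz(*w(494,260),.118),onz(*w(433,518),.118))
print('holes S',[onz(*s(*p),.118).round(4) for p in [(122,433),(199,390),(267,351)]])
c0=pickle.load(open('c0.pkl','rb'))
print('redsh side c0', onz(c0['side'],180+363/4,140+205/4,.118))
```

```text
tip (array([0.50027103, 0.3790495 , 0.14896368]), [np.float64(0.0011622121923682157), np.float64(0.0011622121923682556)]) (array([0.49970193, 0.37734714, 0.15038963]), [np.float64(0.0013305108362229696), np.float64(0.0013305108362230362)])
neck (array([0.50004579, 0.38136042, 0.25475514]), [np.float64(0.0012779788906094075), np.float64(0.0012779788906095355)])
holes W [0.4530683 0.3913957 0.118    ] [0.50095787 0.38787308 0.118     ]
holes S [array([0.4517, 0.3898, 0.118 ]), array([0.5022, 0.386 , 0.118 ]), array([0.5496, 0.3832, 0.118 ])]
redsh side c0 [0.50317195 0.38666007 0.118     ]
```

>>> step_arm(series=[[[0.15,0.9,0],0,255],[[0.15,0.9,-1],0,255],[[0.15,0.9,-2.2],0,255],[[0.15,0.9,-2.2],0,255]])

```text
clock: 10.4
tcp_pos: [0.5022, 0.3892, 0.2743]
orientation: [-0.001, -0.071, 0.997, -0.0]
wrist_force: [0.2, 0.3, -0.2]
finger_gap: 0.0299
```

Run:
```python
from h import *
import pickle
s=env.get_state(); print({k:np.round(v,4) for k,v in s.items() if k in('clock','tcp_pos','orientation','wrist_force','joint_pos')})
C={n:cam(n,n+'8.png') for n in ('scene','side','wrist')}
pickle.dump(C,open('c8.pkl','wb'))
def crop(n,x0,y0,w,h,s):
    im=C[n]['frame'][y0:y0+h,x0:x0+w,::-1]
    return cv2.resize(im,None,fx=s,fy=s,interpolation=cv2.INTER_CUBIC)
cv2.imwrite('pics/x8.png',np.hstack([crop('scene',190,170,60,60,6),crop('side',240,150,60,60,6)]))
cv2.imwrite('pics/w8.png',crop('wrist',220,100,120,120,5))
```

```text
{'clock': np.float64(10.4), 'joint_pos': array([5.3260e-01, 4.3450e-01, 3.2730e-01, 1.4662e+00, 1.0000e-03,
       3.8970e-01]), 'tcp_pos': array([0.5022, 0.3892, 0.2743]), 'orientation': array([-1.400e-03, -7.130e-02,  9.975e-01, -1.000e-04]), 'wrist_force': array([ 0.1518,  0.3226, -0.239 ])}
```

View pics/x8.png

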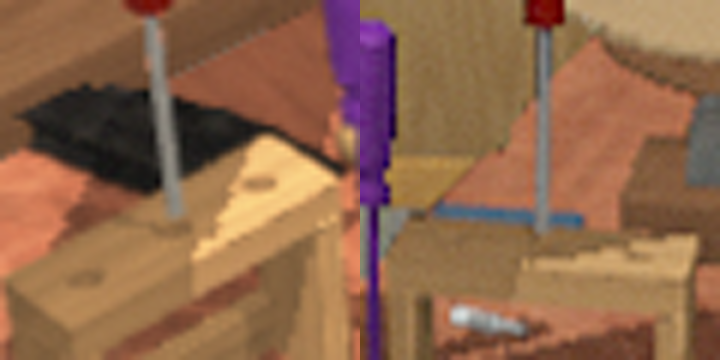

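View pics/w8.png

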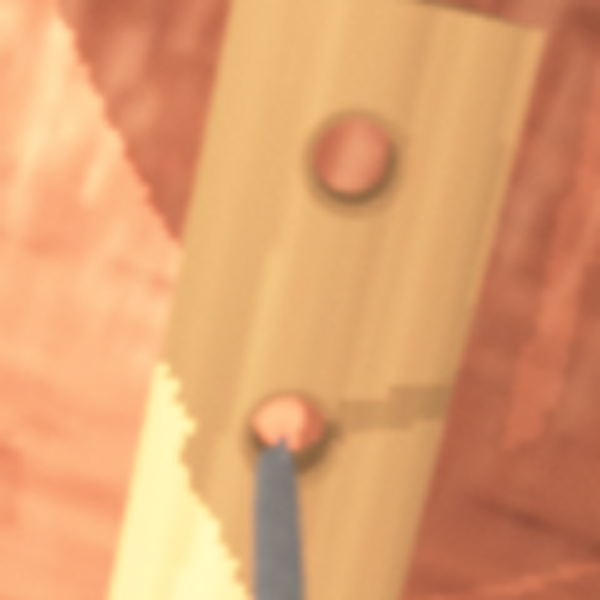

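Run:
```python
from h import *
import pickle
C=pickle.load(open('c8.pkl','rb'))
S,D,W=C['scene'],C['side'],C['wrist']
s=lambda x,y:(S,190+x/6,170+y/6); d=lambda x,y:(D,240+(x-360)/6,150+y/6); w=lambda x,y:(W,220+x/5,100+y/5)
t=tri(s(176,215),d(542,232),w(280,440)); print('tip',t)
print('holes W',onz(*w(352,157),.118),onz(*w(288,430),.118))
print('W tip at z', onz(*w(280,440),t[0][2]))
print('holes S',[onz(*s(*p),.118).round(4) for p in [(86,278),(261,183)]])
```

```text
tip (array([0.50112656, 0.3863407 , 0.12595966]), [np.float64(0.0005414843082206103), np.float64(0.0009341504346773842), np.float64(0.0010447731138607992)])
holes W [0.45285044 0.39160613 0.118     ] [0.50020689 0.38784905 0.118     ]
W tip at z [0.50005462 0.3864676  0.12595966]
holes S [array([0.4523, 0.3908, 0.118 ]), array([0.5488, 0.382 , 0.118 ])]
```

>>> step_arm(series=[[[0,0.1,-1.2],0,255],[[0,0.1,-2.4],0,255],[[0,0.1,-3.6],0,255],[[0,0.1,-4],0,255]])

```text
clock: 11.05
tcp_pos: [0.5022, 0.3904, 0.2346]
orientation: [-0.001, -0.071, 0.997, 0.0]
wrist_force: [-0.3, 0.3, -0.9]
finger_gap: 0.0301
```

In, with no contact force. Continuing down, with the last bit slow.

>>> step_arm(series=[[[0,0,-2.5],0,255],[[0,0,-5],0,255],[[0,0,-6.6],0,255],[[0,0,-7.2],0,255],[[0,0,-7.2],0,255]])

```text
clock: 11.68
tcp_pos: [0.5023, 0.3904, 0.1627]
orientation: [-0.001, -0.071, 0.997, 0.0]
wrist_force: [-0.5, 0.5, -0.9]
finger_gap: 0.0301
```

>>> step_arm(series=[[[0,0,-0.2],0,255],[[0,0,-0.4],0,255],[[0,0,-0.4],0,255]])

```text
clock: 12.05
tcp_pos: [0.5023, 0.3904, 0.1589]
orientation: [-0.001, -0.071, 0.997, 0.0]
wrist_force: [0.7, 0.0, -0.9]
finger_gap: 0.0301
```

>>> step_arm(series=[[[0,0,-0.15],0,255],[[0,0,-0.15],0,255]])

```text
clock: 12.3
tcp_pos: [0.5025, 0.3905, 0.1575]
orientation: [-0.001, -0.071, 0.997, 0.0]
wrist_force: [0.4, -0.6, -1.1]
finger_gap: 0.0302
```

>>> step_arm(series=[[[0,0,0],0,60],[[0,0,0],0,0],[[0,0,0],0,0],[[0,0,0],0,0]])

```text
clock: 12.8
tcp_pos: [0.5025, 0.3905, 0.1576]
orientation: [-0.001, -0.071, 0.997, 0.0]
wrist_force: [0.5, 0.8, -1.0]
finger_gap: 0.0858
```

>>> step_arm(series=[[[0,0,0],0,0],[[0,0,3],0,0],[[0,0,7],0,0],[[0,0,11],0,0],[[0,0,11],0,0]])

```text
clock: 13.42
tcp_pos: [0.504, 0.3915, 0.2717]
orientation: [0.003, -0.071, 0.997, 0.002]
wrist_force: [0.5, 0.6, -0.9]
finger_gap: 0.0852
```

Run:
```python
from h import *
import pickle
s=env.get_state(); print({k:np.round(v,4) for k,v in s.items() if k in('clock','tcp_pos','orientation','wrist_force','joint_pos')})
C={n:cam(n,n+'9.png') for n in ('scene','side')}
pickle.dump(C,open('c9.pkl','wb'))
def crop(n,x0,y0,w,h,s):
    im=C[n]['frame'][y0:y0+h,x0:x0+w,::-1]
    return cv2.resize(im,None,fx=s,fy=s,interpolation=cv2.INTER_CUBIC)
cv2.imwrite('pics/x9.png',np.hstack([crop('scene',180,130,80,120,5),crop('side',235,120,80,120,5)]))
cv2.imwrite('pics/y9.png',np.hstack([crop('scene',265,190,80,110,5),crop('side',250,170,80,110,5)]))
```

```text
{'clock': np.float64(13.425), 'joint_pos': array([5.342e-01, 4.322e-01, 3.176e-01, 1.450e+00, 1.100e-03, 3.911e-01]), 'tcp_pos': array([0.504 , 0.3915, 0.2717]), 'orientation': array([ 0.0025, -0.0715,  0.9974,  0.0019]), 'wrist_force': array([ 0.5444,  0.6407, -0.9034])}
```

View pics/x9.png

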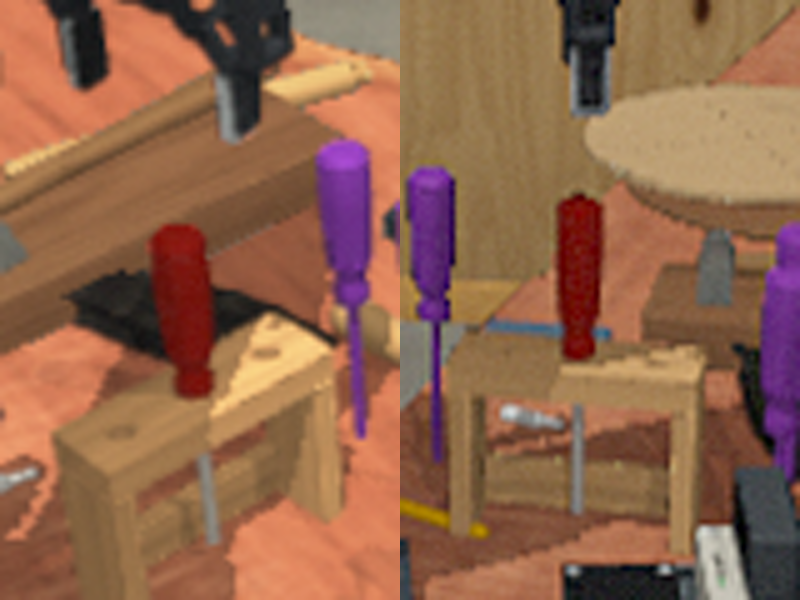

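View pics/y9.png

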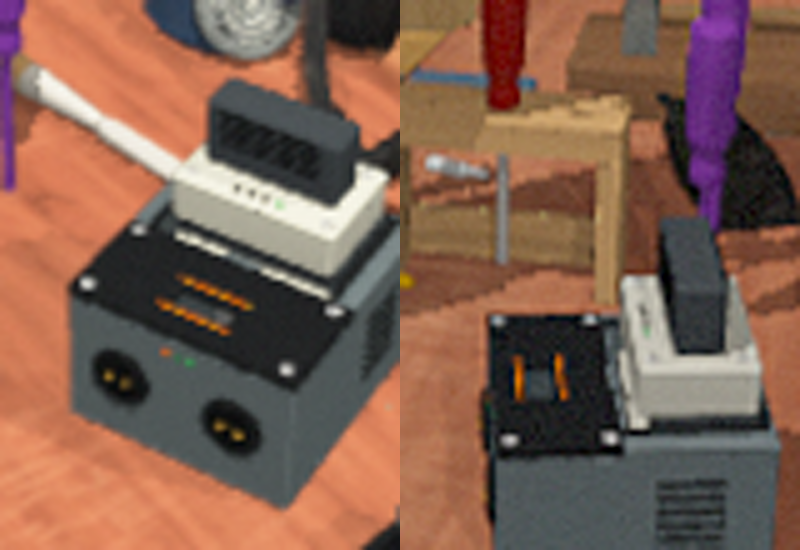

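Run:
```python
from h import *
import pickle
C=pickle.load(open('c9.pkl','rb'))
S,D=C['scene'],C['side']
s=lambda x,y:(S,265+x/5,190+y/5); d=lambda x,y:(D,250+(x-400)/5,170+y/5)
for z in (.162,):
  P=np.array([onz(*d(*p),z) for p in [(661,220),(708,219),(722,257),(672,262)]]);print('D',P.round(4),P.mean(0))
  P=np.array([onz(*s(*p),z) for p in [(213,94),(236,79),(359,122),(341,140)]]);print('S',P.round(4),P.mean(0))
# shoulder corners z .122
print('shoulder D',[onz(*d(*p),.122).round(4) for p in [(622,280),(738,279),(762,360),(635,366)]])
print('shoulder S',[onz(*s(*p),.122).round(4) for p in [(174,188),(332,236),(387,175)]])
```

```text
D [[0.601  0.1669 0.162 ]
 [0.6243 0.1703 0.162 ]
 [0.6313 0.1316 0.162 ]
 [0.6073 0.1242 0.162 ]] [0.6159802  0.14824005 0.162     ]
S [[0.6034 0.1726 0.162 ]
 [0.6205 0.1713 0.162 ]
 [0.6317 0.1045 0.162 ]
 [0.6147 0.1031 0.162 ]] [0.61757252 0.13790416 0.162     ]
shoulder D [array([0.5825, 0.1751, 0.122 ]), array([0.6417, 0.182 , 0.122 ]), array([0.6526, 0.1037, 0.122 ]), array([0.592 , 0.0924, 0.122 ])]
shoulder S [array([0.5722, 0.1713, 0.122 ]), array([0.5935, 0.0902, 0.122 ]), array([0.6488, 0.096 , 0.122 ])]
```

>>> step_arm(series=[[[1,-4,0],-0.17,0],[[2.5,-8,0],-0.34,0],[[4,-12,0],-0.51,0],[[5.5,-15,0],-0.68,0],[[7,-18,0],-0.85,0]])

```text
clock: 14.15
tcp_pos: [0.5722, 0.2092, 0.2658]
orientation: [-0.001, 0.349, 0.937, -0.0]
wrist_force: [-0.2, -0.2, 0.3]
finger_gap: 0.0855
```

Run:
```python
from h import *
s=env.get_state(); o=s['orientation'];x,y=o[1],o[2]
yaw=np.arctan2(y*y-x*x,2*x*y); print(s['tcp_pos'],yaw, s['joint_pos'])
print('shift',(np.array([.615,.138])-s['tcp_pos'][:2])*100,'turn',.15-yaw)
```

```text
[0.57222713 0.20922942 0.26577142] 0.8579468681222767 [2.18327848e-01 3.79339289e-01 2.24134063e-01 1.41834878e+00
 1.06454128e-03 9.31175839e-01]
shift [ 4.27728672 -7.12294223] turn -0.7079468681222767
```

>>> step_arm(series=[[[1.5,-2.5,-0.5],-0.17,0],[[3,-5,-1],-0.34,0],[[4.3,-7.1,-1.5],-0.51,0],[[4.3,-7.1,-1.5],-0.68,0],[[4.3,-7.1,-1.5],-0.71,0]])

```text
clock: 14.78
tcp_pos: [0.6145, 0.1378, 0.2488]
orientation: [-0.003, 0.653, 0.757, -0.001]
wrist_force: [0.6, 0.7, -0.6]
finger_gap: 0.0852
```

>>> step_arm(series=[[[0,0,0],0,0]])

```text
clock: 14.9
tcp_pos: [0.614, 0.138, 0.2481]
orientation: [-0.003, 0.652, 0.758, -0.001]
wrist_force: [0.4, -0.8, 0.6]
finger_gap: 0.0855
```

Run:
```python
from h import *
import pickle
s=env.get_state(); o=s['orientation'];x,y=o[1],o[2]
yaw=np.arctan2(y*y-x*x,2*x*y); print(s['tcp_pos'],yaw, s['joint_pos'],s['clock'])
C={n:cam(n,n+'10.png') for n in ('scene','side','wrist')}
pickle.dump(C,open('c10.pkl','wb'))
```

```text
[0.61402391 0.13795166 0.24807938] 0.15007382102261232 [0.09234597 0.42542682 0.25002453 1.40170446 0.002471   1.51306068] 14.9
```

View pics/wrist10.png

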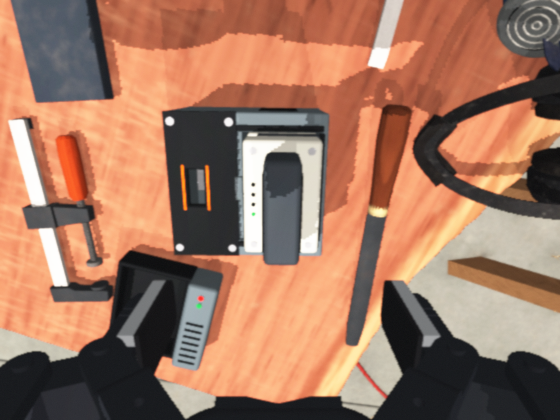

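Run:
```python
from h import *
import pickle
C=pickle.load(open('c10.pkl','rb'));W=C['wrist']
print(proj(W,[[.615,.138,.162],[.615,.138,.122]]))
P=np.array([onz(W,*p,.162) for p in [(265,156),(299,156),(300,261),(265,263)]]);print(P.round(4),P.mean(0))
```

```text
[[279.56744237 215.92955557]
 [279.65653329 199.01574468]]
[[0.5996 0.1768 0.162 ]
 [0.6211 0.1801 0.162 ]
 [0.6344 0.1069 0.162 ]
 [0.6102 0.1015 0.162 ]] [0.61631477 0.14133418 0.162     ]
```

>>> step_arm(series=[[[0.1,0,-4],0,0],[[0.1,0,-8],0,0],[[0.1,0,-11],0,0],[[0.1,0,-11.8],0,0],[[0.1,0,-11.8],0,0]])

```text
clock: 15.68
tcp_pos: [0.6151, 0.1383, 0.1307]
orientation: [-0.003, 0.652, 0.758, -0.001]
wrist_force: [-0.4, -0.1, 0.1]
finger_gap: 0.0854
```

>>> step_arm(series=[[[0,0,0],0,255],[[0,0,0],0,255],[[0,0,0],0,255],[[0,0,0],0,255],[[0,0,0],0,255]], newtons=70)

```text
clock: 16.3
tcp_pos: [0.6156, 0.1383, 0.1315]
orientation: [-0.002, 0.652, 0.758, -0.001]
wrist_force: [-0.8, -0.0, 4.3]
finger_gap: 0.0251
```

>>> step_arm(series=[[[0,0,1],0,255],[[0,0,2],0,255],[[0,0,3.5],0,255],[[0,0,5],0,255],[[0,0,7],0,255]])

```text
clock: 16.92
tcp_pos: [0.615, 0.1382, 0.2024]
orientation: [-0.003, 0.652, 0.758, -0.001]
wrist_force: [-0.5, -0.1, -5.0]
finger_gap: 0.0249
```

Run:
```python
from h import *
import pickle
s=env.get_state(); o=s['orientation'];x,y=o[1],o[2]
yaw=np.arctan2(y*y-x*x,2*x*y); print(s['tcp_pos'],yaw,o, s['joint_pos'],s['clock'],s['wrist_force'])
C={n:cam(n,n+'11.png') for n in ('scene','side','wrist')}
pickle.dump(C,open('c11.pkl','wb'))
def crop(n,x0,y0,w,h,s):
    im=C[n]['frame'][y0:y0+h,x0:x0+w,::-1]
    return cv2.resize(im,None,fx=s,fy=s,interpolation=cv2.INTER_CUBIC)
cv2.imwrite('pics/x11.png',np.hstack([crop('scene',260,170,100,140,4),crop('side',240,150,100,140,4)]))
cv2.imwrite('pics/t11.png',np.hstack([crop('scene',310,275,90,80,4),crop('side',215,280,75,80,4)]))
```

```text
[0.6149561  0.1382493  0.20238558] 0.14971793016164886 [-0.00289288  0.65223937  0.75800657 -0.00121536] [0.09268039 0.43564062 0.15451132 1.29543378 0.00247552 1.51375165] 16.925 [-0.49290031 -0.10586774 -4.95909843]
```

View pics/x11.png

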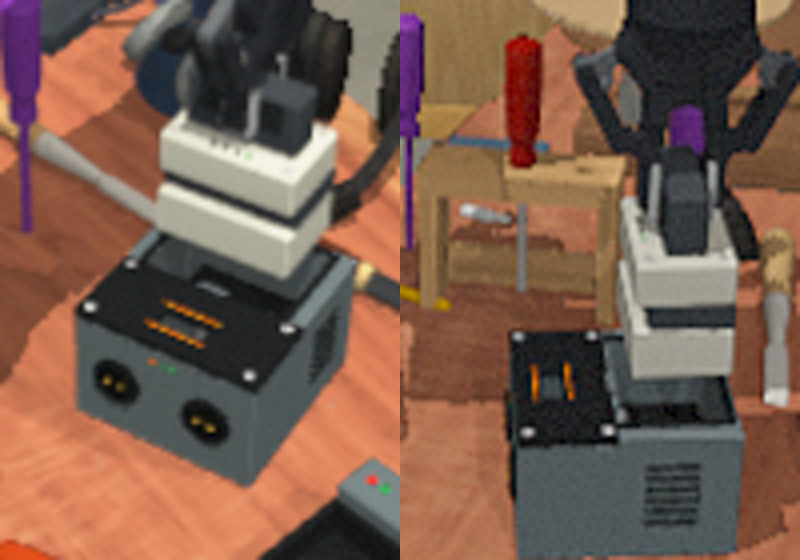

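View pics/t11.png

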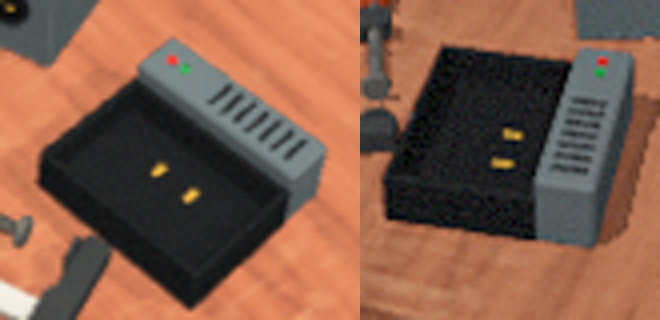

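View pics/wrist11.png

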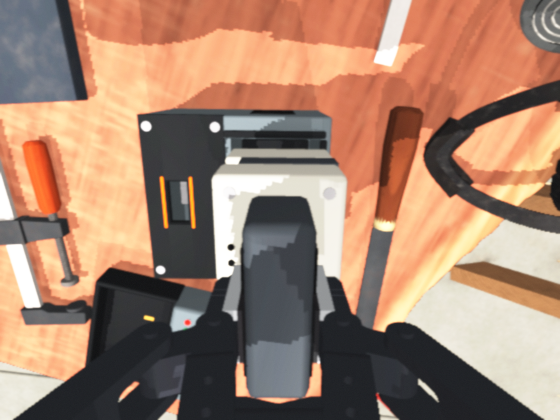

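Run:
```python
from h import *
import pickle
C=pickle.load(open('c0.pkl','rb'))
def crop(n,x0,y0,w,h,s):
    im=C[n]['frame'][y0:y0+h,x0:x0+w,::-1]
    im=np.clip((im/255.)**.5*255,0,255).astype(np.uint8)
    return cv2.resize(im,None,fx=s,fy=s,interpolation=cv2.INTER_CUBIC)
cv2.imwrite('pics/ts.png',crop('scene',315,280,80,72,8))
cv2.imwrite('pics/td.png',crop('side',216,285,75,65,8))
```

```text
(no output)
```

View pics/ts.png

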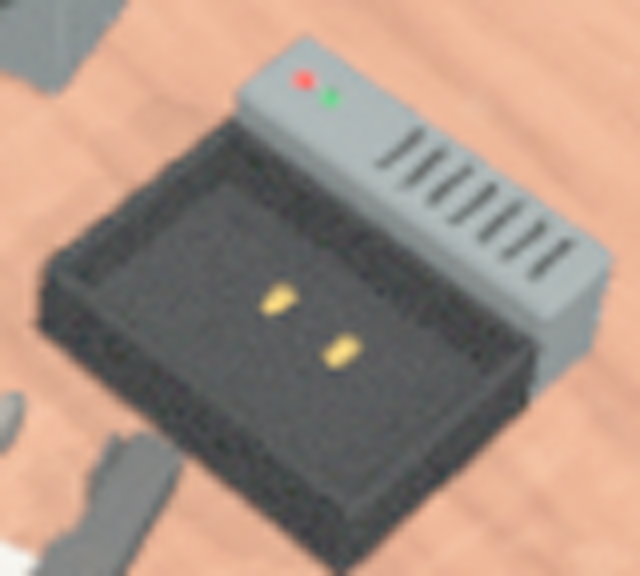

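View pics/td.png

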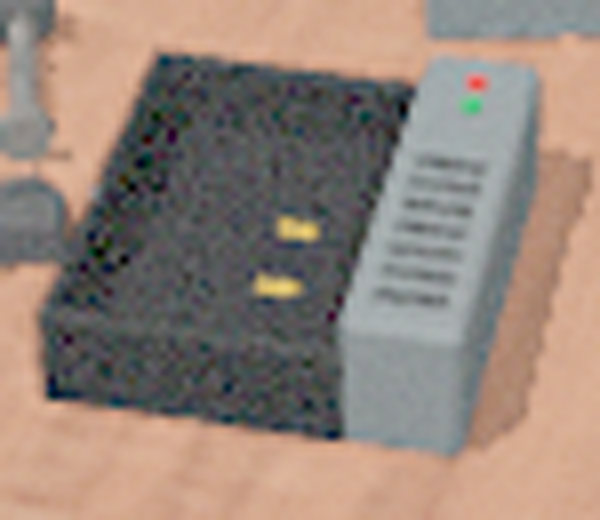

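Run:
```python
from h import *
import pickle
C=pickle.load(open('c0.pkl','rb'))
S,D=C['scene'],C['side']
s=lambda x,y:(S,315+x/8,280+y/8); d=lambda x,y:(D,216+x/8,285+y/8)
P=np.array([onz(*s(*p),.032) for p in [(47,264),(347,513),(535,350),(235,125)]]);print('rim S',P.round(4).tolist(),P.mean(0))
P=P[:,:2]
print([np.linalg.norm(P[i]-P[(i+1)%4]).round(4) for i in range(4)])
e=P[0]-P[1]+P[3]-P[2]; print('yaw',np.arctan2(-e[0],e[1])); e=P[3]-P[0]+P[2]-P[1]; print(np.arctan2(e[1],e[0]))
print('rim D',[onz(*d(*p),.032).round(4) for p in [(158,55),(45,312)]])
B=np.array([onz(*d(*p),.044) for p in [(428,60),(540,66),(470,340),(342,326)]]);print('block D',B.round(4).tolist())
B=np.array([onz(*s(*p),.044) for p in [(238,92),(307,38),(610,255),(545,320)]]);print('block S',B.round(4).tolist())
print('gold S',[onz(*s(*p),.011).round(4) for p in [(279,299),(343,351)]],'D',[onz(*d(*p),.011).round(4) for p in [(298,229),(277,286)]])
```

```text
rim S [[0.4531, 0.0121, 0.032], [0.4378, -0.0984, 0.032], [0.5162, -0.1093, 0.032], [0.5302, 0.0004, 0.032]] [ 0.48431515 -0.04881544  0.032     ]
[np.float64(0.1116), np.float64(0.0792), np.float64(0.1106), np.float64(0.078)]
yaw -0.13206907685094765
-0.14427083718768174
rim D [array([0.4554, 0.01  , 0.032 ]), array([ 0.443 , -0.0994,  0.032 ])]
block D [[0.5351, -0.0008, 0.044], [0.5671, -0.0007, 0.044], [0.5562, -0.1138, 0.044], [0.5229, -0.1114, 0.044]]
block S [[0.5319, 0.0017, 0.044], [0.5628, -0.0021, 0.044], [0.5492, -0.1121, 0.044], [0.5177, -0.1097, 0.044]]
gold S [array([ 0.5003, -0.0374,  0.011 ]), array([ 0.4966, -0.0615,  0.011 ])] D [array([ 0.5019, -0.0374,  0.011 ]), array([ 0.4991, -0.0611,  0.011 ])]
```

>>> step_arm(series=[[[-1.5,-2,1],0,255],[[-4.5,-6.5,1],-0.07,255],[[-7.5,-11,1],-0.14,255],[[-10.5,-15.2,1],-0.21,255],[[-12.9,-18.7,1],-0.28,255]])

```text
clock: 17.7
tcp_pos: [0.4854, -0.0497, 0.2127]
orientation: [-0.002, 0.752, 0.659, 0.0]
wrist_force: [0.3, -0.6, -5.1]
finger_gap: 0.0252
```

>>> step_arm(series=[[[0,0,-3],0,255],[[0,0,-5],0,255],[[0,0,-5],0,255]])

```text
clock: 18.08
tcp_pos: [0.4833, -0.0493, 0.1608]
orientation: [-0.004, 0.753, 0.658, -0.001]
wrist_force: [0.6, -0.2, -5.2]
finger_gap: 0.0247
```

Run:
```python
from h import *
import pickle
s=env.get_state(); o=s['orientation'];x,y=o[1],o[2]
yaw=np.arctan2(y*y-x*x,2*x*y); print(s['tcp_pos'],yaw,o, s['clock'],s['wrist_force'])
C={n:cam(n,n+'12.png') for n in ('scene','side','wrist')}
pickle.dump(C,open('c12.pkl','wb'))
def crop(n,x0,y0,w,h,s):
    im=C[n]['frame'][y0:y0+h,x0:x0+w,::-1]
    im=np.clip((im/255.)**.6*255,0,255).astype(np.uint8)
    return cv2.resize(im,None,fx=s,fy=s,interpolation=cv2.INTER_CUBIC)
cv2.imwrite('pics/x12.png',crop('scene',300,220,110,140,5.))
cv2.imwrite('pics/y12.png',crop('side',205,220,110,140,5.))
```

```text
[ 0.48326851 -0.04931012  0.16078406] -0.13337440152799734 [-0.00383854  0.75264891  0.65840962 -0.00128595] 18.075 [ 0.64224885 -0.21410497 -5.20095308]
```

View pics/x12.png

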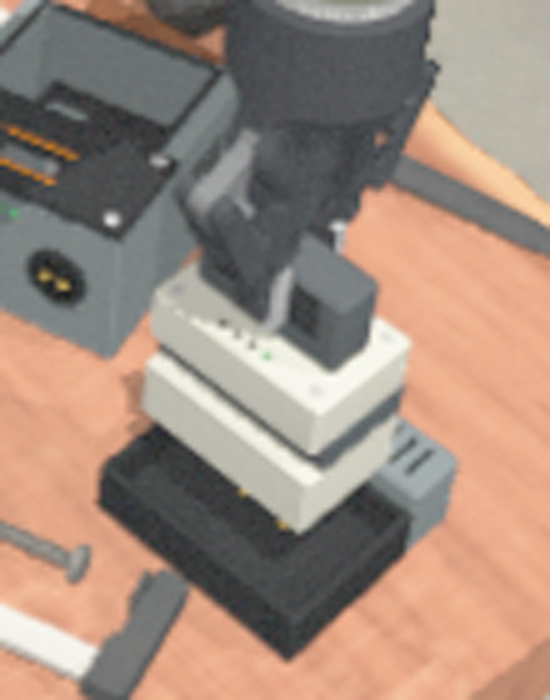

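View pics/y12.png

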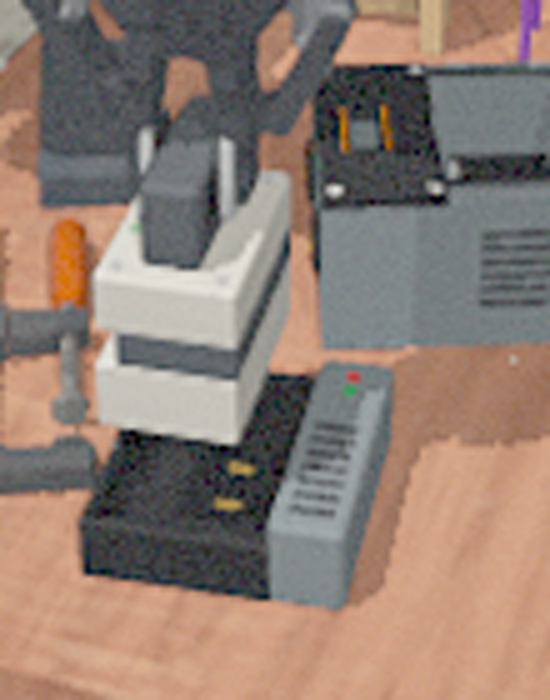

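View pics/wrist12.png

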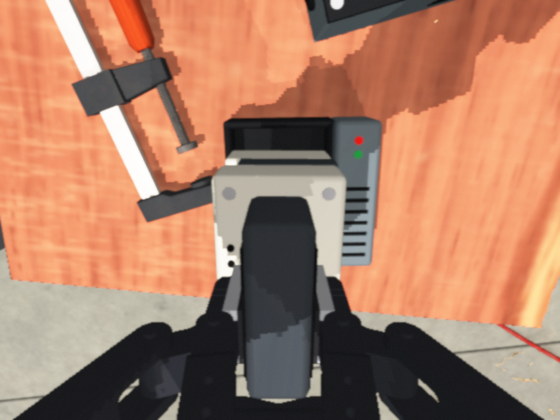

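Run:
```python
from h import *
import pickle
C=pickle.load(open('c12.pkl','rb'))
S,D,W=C['scene'],C['side'],C['wrist']
s=lambda x,y:(S,300+x/5,220+y/5); d=lambda x,y:(D,205+x/5,220+y/5)
a=tri(s(298,533),d(98,420)); b=tri(s(387,464),d(241,443)); print(a,b)
a2=tri(s(318,415),d(95,285)); b2=tri(s(410,348),d(241,303)); print('shoulder',a2,b2)
ex=np.array([np.cos(-.133),np.sin(-.133)]);ey=np.array([-ex[1],ex[0]])
for p,q in((a,b),(a2,b2)):
  m=(p[0]+q[0])[:2]/2+ey*.046; print('centre',m,'yaw',np.arctan2(*(q[0]-p[0])[[1,0]]))
print('S-only bottom corners z', [onz(*s(*p),.075).round(4) for p in [(147,408),(298,533),(387,464)]])
Wt=[onz(W,*p,.032).round(4) for p in [(226,120),(333,120)]];print('tray +y rim',Wt)
Wp=[onz(W,*p,.151).round(4) for p in [(214,178),(345,178)]];print('pack +y edge',Wp)
r=np.mean(Wt,0)[:2]-ey*.056; print('tray c by W (rim outer; right corner may be outer)',r); print('pack c by W',np.mean(Wp,0)[:2]-ey*.046)
P=np.array([onz(*d(*p),.032) for p in [(82,522)]]);print('rim D -x-y',P)
P=np.array([onz(*s(*p),.032) for p in [(103,478),(290,628),(408,520)]]);print('rim S',P)
```

```text
(array([ 0.44835826, -0.08908562,  0.07570478]), [np.float64(0.0015688882868795087), np.float64(0.0015688882868794493)]) (array([ 0.50804762, -0.09631315,  0.07213127]), [np.float64(0.003137210060759467), np.float64(0.0031372100607595815)])
shoulder (array([ 0.45099621, -0.0885812 ,  0.14574034]), [np.float64(0.0001430885313851203), np.float64(0.0001430885313852152)]) (array([ 0.50942529, -0.09606481,  0.14394456]), [np.float64(0.0023602652625362265), np.float64(0.002360265262536199)])
centre [ 0.48430292 -0.04710563] yaw -0.12049902950968355
centre [ 0.48631073 -0.04672925] yaw -0.12738674675936482
S-only bottom corners z [array([ 0.4613, -0.0026,  0.075 ]), array([ 0.4474, -0.0901,  0.075 ]), array([ 0.5026, -0.0997,  0.075 ])]
tray +y rim [array([0.4552, 0.0146, 0.032 ]), array([0.5339, 0.0042, 0.032 ])]
pack +y edge [array([ 0.4636, -0.0026,  0.151 ]), array([ 0.5211, -0.0102,  0.151 ])]
tray c by W (rim outer; right corner may be outer) [ 0.48712394 -0.04610544]
pack c by W [ 0.48625002 -0.05199375]
rim D -x-y [[ 0.44277671 -0.10067702  0.032     ]]
rim S [[ 0.44675844  0.00816981  0.032     ]
 [ 0.43416408 -0.09982259  0.032     ]
 [ 0.51524098 -0.10919585  0.032     ]]
```

>>> step_arm(series=[[[0.1,0.15,-1.5],0,255],[[0.1,0.15,-3],0,255],[[0.1,0.15,-4],0,255],[[0.1,0.15,-4.7],0,255],[[0.1,0.15,-4.7],0,255]])

```text
clock: 18.85
tcp_pos: [0.4863, -0.048, 0.1156]
orientation: [-0.002, 0.752, 0.659, -0.0]
wrist_force: [-0.2, 0.4, -4.7]
finger_gap: 0.025
```

Run:
```python
from h import *
import pickle
C={n:cam(n,n+'13.png') for n in ('scene','side','wrist')}
pickle.dump(C,open('c13.pkl','wb'))
def crop(n,x0,y0,w,h,s):
    im=C[n]['frame'][y0:y0+h,x0:x0+w,::-1]
    im=np.clip((im/255.)**.5*255,0,255).astype(np.uint8)
    return cv2.resize(im,None,fx=s,fy=s,interpolation=cv2.INTER_CUBIC)
cv2.imwrite('pics/x13.png',np.hstack([crop('scene',310,260,90,100,4.4),crop('side',210,270,90,100,4.4)]))
cv2.imwrite('pics/w13.png',crop('wrist',190,90,210,180,3.8))
```

```text
(no output)
```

View pics/x13.png

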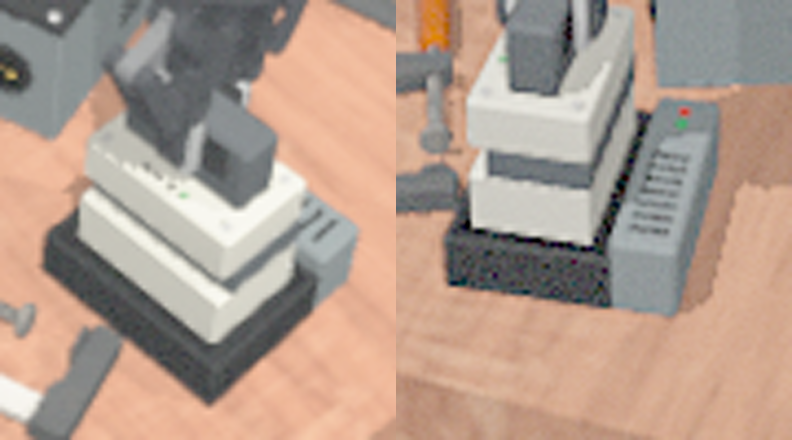

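View pics/w13.png

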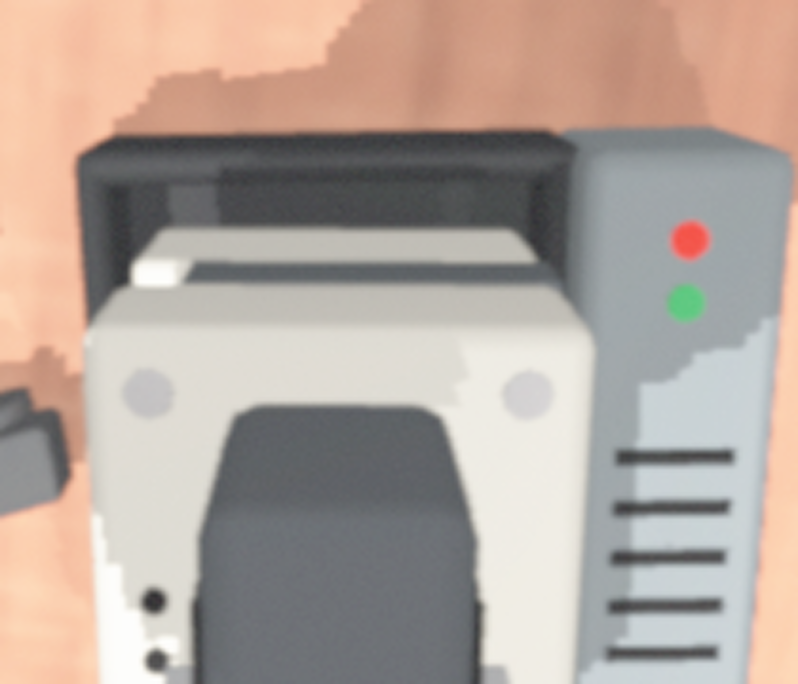

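>>> step_arm(series=[[[-0.1,0.1,-0.5],0,255],[[-0.1,0.1,-1.0],0,255],[[-0.1,0.1,-1.4],0,255],[[-0.1,0.1,-1.7],0,255],[[-0.1,0.1,-1.7],0,255]])

```text
clock: 19.62
tcp_pos: [0.486, -0.0472, 0.0994]
orientation: [-0.001, 0.752, 0.659, 0.0]
wrist_force: [-0.1, -0.2, -5.1]
finger_gap: 0.0248
```

>>> step_arm(series=[[[0,0,-0.1],0,255],[[0,0,-0.2],0,255],[[0,0,-0.2],0,255]])

```text
clock: 20.0
tcp_pos: [0.486, -0.0472, 0.0974]
orientation: [-0.001, 0.752, 0.659, 0.0]
wrist_force: [-0.1, 0.2, -4.6]
finger_gap: 0.0252
```

>>> step_arm(series=[[[0,0,-0.1],0,255],[[0,0,-0.15],0,255],[[0,0,-0.15],0,255]])

```text
clock: 20.38
tcp_pos: [0.486, -0.0472, 0.096]
orientation: [-0.001, 0.752, 0.659, 0.0]
wrist_force: [-0.4, -0.9, -3.6]
finger_gap: 0.0247
```

>>> step_arm(series=[[[0,0,-0.1],0,255],[[0,0,-0.1],0,255]])

```text
clock: 20.62
tcp_pos: [0.486, -0.0475, 0.0958]
orientation: [-0.001, 0.752, 0.659, 0.0]
wrist_force: [-3.8, -1.9, 4.6]
finger_gap: 0.0251
```

Floor contact (force rose from −4 to +4.6 N). Release, then rise.

>>> step_arm(series=[[[0,0,0.05],0,120],[[0,0,0.05],0,0],[[0,0,0.05],0,0],[[0,0,0.05],0,0],[[0,0,0.05],0,0]])

```text
clock: 21.25
tcp_pos: [0.486, -0.0475, 0.0963]
orientation: [-0.001, 0.752, 0.659, 0.0]
wrist_force: [-1.1, 0.1, 0.5]
finger_gap: 0.0854
```

>>> step_arm(series=[[[0,0,2],0,0],[[0,0,5],0,0],[[0,0,9],0,0],[[0,0,13],0,0],[[-3,5,16],0,0]])

```text
clock: 21.88
tcp_pos: [0.4595, -0.0013, 0.2565]
orientation: [0.0, 0.754, 0.657, 0.001]
wrist_force: [-0.2, 0.3, -0.2]
finger_gap: 0.0854
```

>>> step_arm(series=[[[-4,5,4],0,0],[[-8,9,6],0,0],[[-8,9,6],0,0],[[-8,9,6],0,0]])

```text
clock: 22.38
tcp_pos: [0.3797, 0.089, 0.3167]
orientation: [0.001, 0.753, 0.658, 0.002]
wrist_force: [1.1, -0.1, 0.3]
finger_gap: 0.0852
```

Run:
```python
from h import *
import pickle
print(env.get_state()['clock'],env.get_state()['tcp_pos'])
C={n:cam(n,n+'14.png') for n in ('scene','side')}
pickle.dump(C,open('c14.pkl','wb'))
def crop(n,x0,y0,w,h,s):
    im=C[n]['frame'][y0:y0+h,x0:x0+w,::-1]
    im=np.clip((im/255.)**.5*255,0,255).astype(np.uint8)
    return cv2.resize(im,None,fx=s,fy=s,interpolation=cv2.INTER_CUBIC)
cv2.imwrite('pics/x14.png',np.hstack([crop('scene',310,240,80,120,5),crop('side',210,250,80,120,5)]))
```

```text
22.375 [0.37970304 0.08897089 0.31671858]
```

View pics/x14.png

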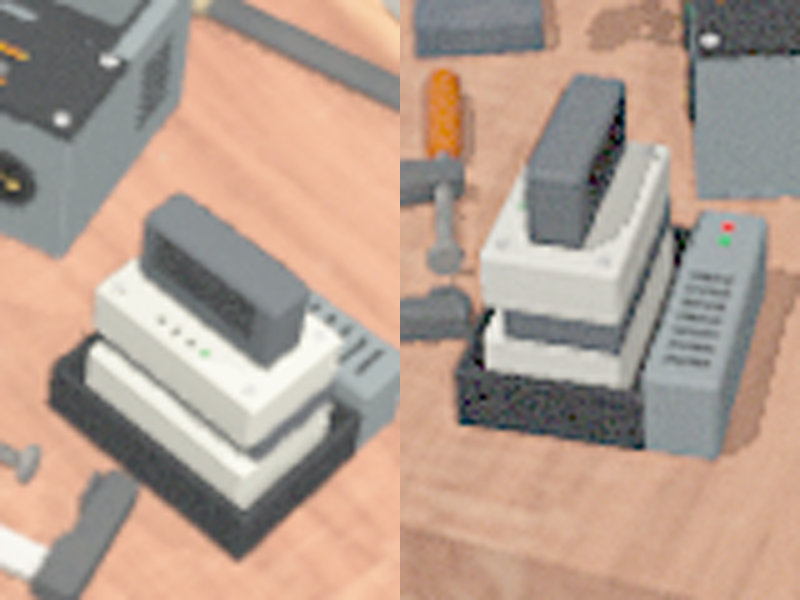

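View pics/side14.png

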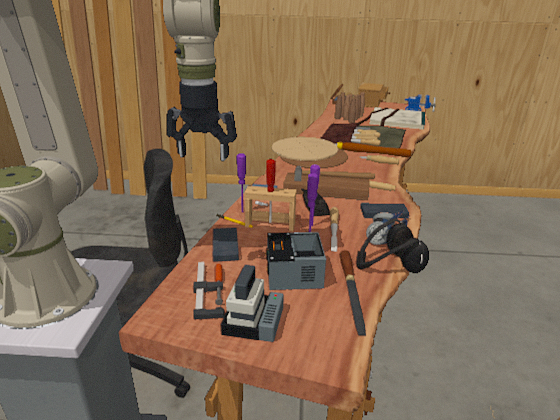

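View pics/scene14.png

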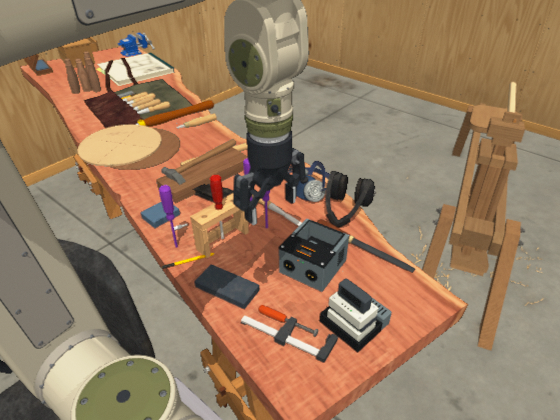

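Run:
```python
from h import *
import pickle
C=pickle.load(open('c14.pkl','rb'))
S,D=C['scene'],C['side']
s=lambda x,y:(S,310+x/5,240+y/5); d=lambda x,y:(D,210+(x-400)/5,250+y/5)
for n,a,b in [('sh -x-y',s(244,410),d(482,252)),('sh +x-y',s(342,340),d(628,272)),('low -x-y',s(240,470),d(484,330))]: print(n,tri(a,b))
print('ribtop -y mid z', tri(s(283,322),d(556,182)))
s=env.get_state();print(s['qvel'].round(3),s['wrist_force'].round(2))
```

```text
sh -x-y (array([ 0.45195339, -0.08415844,  0.08215422]), [np.float64(0.0008653375536537914), np.float64(0.0008653375536536718)])
sh +x-y (array([ 0.51294577, -0.09443536,  0.0820046 ]), [np.float64(0.0030736828103618114), np.float64(0.003073682810361824)])
low -x-y (array([ 0.45192214, -0.08692155,  0.04303256]), [np.float64(0.00045890188701497206), np.float64(0.0004589018870150201)])
ribtop -y mid z (array([ 0.48115812, -0.08023491,  0.11382051]), [np.float64(0.004237913208823871), np.float64(0.0042379132088237945)])
[-0.013  0.013 -0.002  0.003  0.     0.003] [ 0.52 -0.72 -1.01]
```

```bash
python3 -c "
from workcell import env
print(env.hand_in())"
```

```text
the job is handed in; nothing more can be done
None
```

I handed the job in at about 22.5 s of the 54 s allowed; it reports no verdict, so these are my own checks.

**What I did:** I took the red screwdriver from the rack and pressed the catch through the slot until the pack popped up. I then hung the screwdriver back in the middle hole of the rack. After that I lifted the pack out, set it in the charger tray, released it and moved the arm clear.

**Catch:** The first two presses did not go deep enough. I had put the blade tip about 8 mm too low, so I corrected that and pressed further.

**Last checks:**
- **Screwdriver:** it hangs upright in the rack's middle hole, with its shoulder on the board.
- **Pack:** the wrist force rose from -4 N to +5 N as it met the tray floor. The two shoulder corners I could measure are level with each other, at 82 mm against about 86 mm expected. I put the 4 mm down to the rounded edges, though it is close to the 5 mm height limit.
- **Centring:** my estimates put the pack 2 to 5 mm off the tray's centre, within the 14 mm allowed. The camera views disagreed with each other by 2 to 6 mm on this.
- **Other things:** the stone, rasp and chisel look unmoved in the last pictures, judged by eye, and the robot was touching nothing.

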